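# Clamp the jam jar in the one-handed jar clamp

### The arm

A 6-joint arm with a two-finger parallel gripper is mounted at the origin on a cart in front of the work surface, level with it; the furniture and walls round the work are solid. World frame = base frame: x ahead of the robot, y to its left, z up, the work surface at z = 0. Lengths are in m, angles in rad, forces in N, time in s.
With the tool pointing down it reaches from about 0.375 to 0.9 m from the base axis. Payload 3.1 kg.
Tool frame: the origin (TCP) lies midway between the tips of the shut fingers; the grasp point (between the pads) lies 19 mm behind it (manip.grip_depth is the distance from the TCP to the grasp point, in m); z points along the fingers, y is the direction in which the jaws open and shut (so a half turn about z gives the same grasp; the last joint's range is limited). The gripper opens to 85 mm and grips with 20 to 120 N. Pads are 22 mm wide; open, the fingers measure 114 mm over their backs; the gripper's body (76 mm by 85 mm) begins 54 mm behind the grasp point. The pads swing forward as they close: fully open they stand 13 mm farther back than shut.
Start: joints at [-1.47, 0.527, 1.433, -0, 1.181, -0.178], TCP at [0.173, -0.601, 0.231] pointing down, gripper open.
Joint ranges: [-3.08, 3.08], [-0.75, 2.2], [0.22, 2.44], [-1.43, 4.57], [0, 2.65], [-2.85, 2.85]. Speed limits (rad/s): [2.79, 2.79, 3.14, 3.14, 3.14, 3.14].

### API

Orientations are given as a unit quaternion [x, y, z, w].
In Python, from station import manip gives the robot as it stands.
- The arm moves only by the tool move_arm, never from a script. Its arguments are lists of equal length, an entry for each row: "translation": the shift along the tool's x, y, z in cm, a list of three; "angular": the turn, a rotation vector about the tool's x, y, z in degrees, a list of three; "hand": the finger opening in cm, from 0 to 8.54. In form: {"translation": [[tx, ty, tz], ...], "angular": [[rx, ry, rz], ...], "hand": [hand, ...]}. A call has 1 to 5 rows; each row is the pose to reach, as a shift and turn from the pose commanded when the call began, along the tool's axes at that moment; what a row does not reach only later rows make up. A row lasts 1/12 s, in which the tool goes at most 41.7 mm and 7.16 degrees, less where a joint would pass 70% of its speed; a pose out of reach is approached as far as the arm can. A call with a gripper value outside its range is refused whole. The fingers move at their own pace and stop on an object; "squeeze" is the grip in N (left out, the last holds). Time passes only in rows, so rows that repeat a pose let the fingers close. It gives the time, the measured TCP pose, the force and the opening at its end, in the units of the state.
- manip.sense(): the state, without advancing time (a new reading comes with each control period).
- manip.snapshot(name): name is "side" or "top" or "wrist"; returns a dict with "pixels" (420x560x3 uint8, red, green, blue), "fx", "fy", "cx", "cy" (pixels), "origin" and "orientation" of the camera in the world; the wrist camera has in their place "T_tool_cam" (4x4, takes a point from camera to tool coordinates, whose origin is the TCP and whose axes are the flange's). Camera axes: x right, y up, looking along -z (the intrinsics and any distortion apply to the point x, -y, -z); pixel columns grow to the right and rows downward; lengths in m; the calibration is good to about 2 mm. A picture is of the moment at which its call begins: read the wrist's pose just before it. There is no depth.
- manip.sign_off(): hands the job in, once; it reports no verdict.
Trained networks look in the newest picture that a camera, given by its name, has taken for a name from the list of things; names that differ only in an ending like _2 or _b are one class to them, and where a whole thing is asked for, a point or a joint stands for the part that bears it (a point fixed in the world has none). Each returns a list of dicts, best first, with "score" (0 to 1); they miss things now and then, are a little off and sometimes report something else, mostly with a low value. They report only what shows in the picture. A call takes as long as a camera call. They do not tell look-alikes from the thing itself.
- manip.trace(query, camera): "pixels" (420x560 bool, what is visible of it) and "extent" ([left, top, width, height] in pixels, round what is visible of it).
- manip.mark_of(query, camera): "point" ([column, row] in pixels: a listed point, or the origin of a listed thing).
The state is a dict: "t": time; "q": joint angles; "qd": joint speeds; "tau": joint torques, N m; "tcp_pos": TCP position; "tool_rot": TCP orientation; "force": force on the tool from outside, world axes, zero at the start; "ft_torque": the same for the moment, N m; "finger_gap": opening from 0.0 (shut) to 1.0 (fully open).
Only numpy, scipy, OpenCV 4.12 (cv2) and the standard library are available. Lean on these libraries where they do the work, as an engineer would, in place of code of your own. Each camera call takes 0.05 s, during which the arm holds its last target.

### The job

Get the jam jar held fast for opening: lift the blue slim-bottle adapter out of the jar clamp and stand it upright on the round cork mat, then stand the jam jar in the middle of the clamp's empty bay, close to its back stop, and push the orange cam lever round past its dead centre until it snaps home and the jaw grips the jar. Never tip the jar over, and leave the tin, mug, apple and tumbler where they are.

Things in the scene. Friction and masses are not known exactly. Their poses are not given: they have to be found in the camera images.
- clamp: Grey metal jar clamp screwed to the worktop. Origin: on the worktop, where the axis of a rightly clamped jar stands. z up; its bay is open upwards and to its -x, which roughly faces the robot. Fixed V jaw on its +y side, sliding jaw and lever on -y, back stop on +x. The bay's floor is the worktop. Before clamping the jar's axis may be at y = -18 mm to 0: the closing jaw pushes it into the V.
- fixed_jaw (a point): Top of the back of the fixed V jaw, in the clamp's frame at x = 0, y = +66 mm, z = 45 mm. The jaw is 45 mm high and fills x = -32 to +32 mm, y = +24 to +66 mm; an upright T-shaped key slot, open at the top, runs down its middle.
- back_stop (a point): Middle of the top front edge of the back stop, a bar 24 mm high and 18 mm thick behind the bay, running along the clamp's y; its face is at x = +34.5 mm of the clamp. A jar standing against it is at most 3 mm off the bay's middle.
- lever_pivot (a point): The vertical pivot axis of the cam lever, at the lever's mid height, 45 mm above the worktop; in the clamp's frame at x = 0, y = -145 mm.
- lever_tip (a point): Centre of the ball (24 mm across) at the free end of the orange lever, 90 mm from the pivot, 45 mm above the worktop. The lever is a level round bar 16 mm thick (37 to 53 mm above the worktop), with free space beneath it beyond the clamp's 12 mm high foot, which reaches at most 65 mm from the pivot.
- lever (a joint): Lever angle, 0 to 1.60 rad, anticlockwise from above (pushed away from the robot); starts at 0 to 0.18. At q it points along (-cos(0.785+q), -sin(0.785+q)) in the clamp's frame. Stiffens from about 0.8 as the pad meets the jar (some 3 N at the tip), dead centre at 1.35, then it snaps by itself to the stop at 1.60 (clamped). Let go just short of centre it springs back.
- jaw_pad: Black rubber pad of the sliding jaw, 56 mm wide, top 42 mm high, sprung (gives up to 12 mm). Its face is at y = -62 mm of the clamp with the lever at 0, about -55 mm at 0.18, and moves to +y as the lever turns. The body's origin is 62 mm towards the clamp's +y from that face, at worktop height.
- adapter: Blue adapter for slim bottles, 56 x 61 x 95 mm, 0.1 to 0.17 kg, loose; starts in the bay, its origin and axes those of the clamp, standing on the worktop. Block: x -28 to +28, y -9 to +25 mm, 40 mm high. The T key on its +y side (to y = +52 mm, 40 mm high) sits in the slot with 2 mm play: it comes out only straight up, by over 45 mm. It stands by itself on its flat underside.
- adapter_fin (a point): Point in the upright grip fin on top of the adapter, 15 mm below the fin's top, 80 mm above the adapter's underside, at x = 0, y = +14 mm of the adapter. The fin is 14 mm thick along the adapter's y, 44 mm long along its x, and reaches from 40 to 95 mm above the underside.
- mat: Round cork mat, 130 mm across, 4 mm thick, fixed to the worktop. Origin: centre of its underside, on the worktop.
- jam_jar: Closed jam jar, pink contents, yellow-gold lid, 64 to 66 mm across and 100 mm high, about 0.45 kg (0.3 to 0.6), standing loose. Origin: centre of its underside.
- tin: Bystander: food tin with tomatoes pictured on it, 75 mm across, 58 mm high. Origin: centre of its underside. It may stand in either of two places on the left, the jam jar in the other.
- mug: Bystander: dark grey and white mug, 82 mm across, 97 mm high. Origin: centre of its underside.
- apple: Bystander: red apple, 72 mm across, 63 mm high. Origin: centre of its underside.
- tumbler: Bystander: clear glass tumbler, 81 mm across, 91 mm high. Origin: centre of its underside.
- bay_centre (a point): The centre of the bay on the worktop; the same point as the clamp's origin.
Things that resemble listed ones, but are neither listed nor needed, are in the scene too. Of the things that look like the mat, take the one that is nearest to the robot's base at the start.

How it is judged:
By the outcome, as a careful person would: the job done as asked, in the order asked, and still so for the second after the job is handed in, with the robot touching nothing.
It also fails if it takes over 69 s, if anything falls off the work surface, if the arm or the gripper's body presses on something with over 40 N, if the wrist force passes 120 N, or if a joint passes its speed limit or range.

## Working session

There is one attempt and no reset: what is moved stays moved. The work goes in short steps, Python scripts to look and compute and a tool call to move; the robot and the scene stay as the last step left them, time stands still between calls to the robot, and variables do not carry over. Pictures are saved under pics/ and viewed, and the job is handed in when it is done.

Besides the shell and the picture viewer there is one more tool, called after ">>>" in YAML: its name, and indented under it one key for each argument. move_arm: Moves the arm, as the interface text tells. Its arguments: {"type":"object","properties":{"translation":{"type":"array","items":{"type":"array","items":{"type":"number"}}},"angular":{"type":"array","items":{"type":"array","items":{"type":"number"}}},"hand":{"type":"array","items":{"type":"number"}},"squeeze":{"type":"number"}},"required":["translation","angular","hand"]}

```bash
ls; mkdir -p pics; cat > h.py <<'E'
from station import manip
import numpy as np, cv2
from scipy.spatial.transform import Rotation as R
def snap(n,f):
    s=manip.sense(); d=manip.snapshot(n); cv2.imwrite(f'pics/{f}.png',d['pixels'][:,:,::-1]); return s,d
E
python3 - <<'E'
from h import *
s,d=snap('top','top0'); print({k:v for k,v in d.items() if k!='pixels'})
s,d2=snap('side','side0'); print({k:v for k,v in d2.items() if k!='pixels'})
s,d3=snap('wrist','wrist0'); print({k:v for k,v in d3.items() if k!='pixels'}); print(s)
for n in ['clamp','fixed_jaw','back_stop','lever_pivot','lever_tip','adapter','adapter_fin','mat','jam_jar','tin','mug','apple','tumbler','jaw_pad','bay_centre']:
  for c in ['top','side']:
    try: print(n,c,[(round(r['score'],2),np.round(r['point'],1).tolist()) for r in manip.mark_of(n,c)][:4])
    except Exception as e: print(n,c,e)
E
```

```text
pics
{'fx': 505.36033784134634, 'fy': 505.36033784134634, 'cx': 270.6620138706579, 'cy': 212.35061221220704, 'origin': array([ 0.33615356, -0.1735902 ,  1.5712135 ]), 'orientation': array([ 0.05157585, -0.04073196, -0.6967799 ,  0.71426789])}
{'fx': 490.6693841513187, 'fy': 490.6693841513187, 'cx': 280.5116425572998, 'cy': 200.84966517123456, 'origin': array([-0.04127948,  0.37940929,  1.5605546 ]), 'orientation': array([-0.09873756,  0.2190923 ,  0.89281437, -0.38096188])}
{'fx': 290.0858044885816, 'fy': 290.0858044885816, 'cx': 278.5105644222079, 'cy': 208.74268266029054, 'T_tool_cam': array([[ 2.16501883e-04,  9.54997628e-01,  2.96613356e-01,
         7.63420923e-02],
       [ 9.99999973e-01, -1.82727761e-04, -1.41589373e-04,
         2.81149853e-05],
       [-8.10180208e-05,  2.96613379e-01, -9.54997642e-01,
        -1.42787537e-01],
       [ 0.00000000e+00,  0.00000000e+00,  0.00000000e+00,
         1.00000000e+00]])}
{'t': 0.1, 'q': array([-1.46948628e+00,  5.28361811e-01,  1.43378266e+00,  7.53396485e-07,
        1.18139078e+00, -1.78472443e-01]), 'qd': array([-4.15110353e-04,
[... 1065 characters left out ...]
 226.5])]
adapter_fin side [(0.64, [226.5, 263.5])]
mat top [(0.92, [435.0, 216.4]), (0.9, [313.1, 246.5]), (0.2, [207.1, 175.0])]
mat side [(0.88, [324.4, 203.1]), (0.61, [373.1, 128.4])]
jam_jar top [(0.59, [130.5, 188.6])]
jam_jar side [(0.61, [166.5, 279.5])]
tin top [(0.66, [117.4, 237.5])]
tin side [(0.94, [191.9, 323.3])]
mug top [(0.86, [382.2, 240.3])]
mug side [(0.51, [362.3, 166.0])]
apple top [(0.91, [206.6, 172.8]), (0.38, [160.3, 227.7])]
apple side [(0.55, [215.8, 222.7])]
tumbler top [(0.57, [300.0, 193.3])]
tumbler side [(0.6, [283.8, 184.9])]
jaw_pad top []
jaw_pad side [(0.63, [232.2, 269.7])]
bay_centre top [(0.66, [186.4, 224.3])]
bay_centre side [(0.65, [232.1, 267.4])]
```

View pics/top0.png

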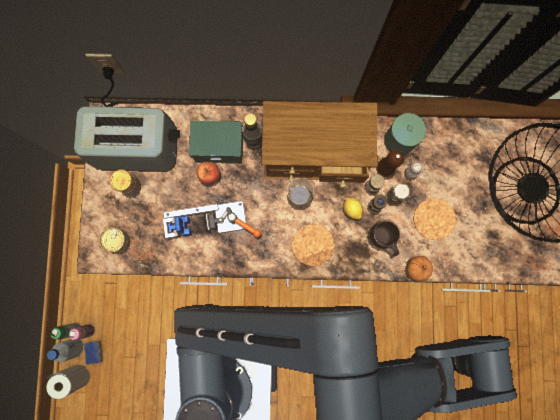

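View pics/side0.png

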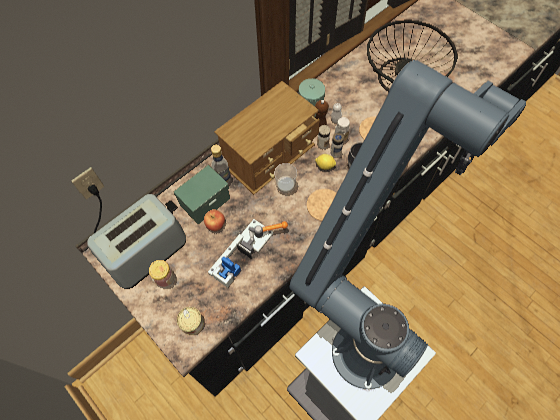

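```bash
cat >> h.py <<'E'
def ray(d,px):
    K=np.array([[d['fx'],0,d['cx']],[0,d['fy'],d['cy']],[0,0,1]])
    v=np.linalg.inv(K)@np.array([px[0],px[1],1.0]); v=np.array([v[0],-v[1],-v[2]])
    return np.array(d['origin']),R.from_quat(d['orientation']).apply(v)
def at(d,px,z):
    o,v=ray(d,px); return o+v*(z-o[2])/v[2]
def proj(d,p):
    c=R.from_quat(d['orientation']).inv().apply(np.array(p)-d['origin'])
    return np.array([d['cx']+d['fx']*c[0]/-c[2], d['cy']-d['fy']*c[1]/-c[2]])
def tri(L):
    A=np.zeros((3,3));b=np.zeros(3)
    for o,v in L:
        v=v/np.linalg.norm(v);P=np.eye(3)-np.outer(v,v);A+=P;b+=P@o
    return np.linalg.solve(A,b)
def wr(s,d):
    T=np.eye(4);T[:3,:3]=R.from_quat(s['tool_rot']).as_matrix();T[:3,3]=s['tcp_pos']
    M=T@np.array(d['T_tool_cam']);d['origin']=M[:3,3];d['orientation']=R.from_matrix(M[:3,:3]).as_quat();return d
E
python3 - <<'E'
from h import *
s,d=snap('top','top1');s,e=snap('side','side1')
Z=dict(clamp=0,fixed_jaw=.045,back_stop=.024,lever_pivot=.045,lever_tip=.045,adapter=0,adapter_fin=.08,mat=0,jam_jar=0,tin=0,mug=0,apple=0,tumbler=0,bay_centre=0)
for n,z in Z.items():
  print(n)
  a=manip.mark_of(n,'top');b=manip.mark_of(n,'side')
  for r in a[:2]: print('  T',round(r['score'],2),np.round(at(d,r['point'],z),4))
  for r in b[:2]: print('  S',round(r['score'],2),np.round(at(e,r['point'],z),4))
  if a and b: print('  tri',np.round(tri([ray(d,a[0]['point']),ray(e,b[0]['point'])]),4))
E
```

```text
clamp
  T 0.62 [0.4839 0.1087 0.    ]
  S 0.63 [0.4982 0.115  0.    ]
  tri [0.4894 0.112  0.0067]
fixed_jaw
  T 0.94 [0.4782 0.1854 0.045 ]
  S 0.71 [0.4857 0.1794 0.045 ]
  S 0.43 [0.4777 0.113  0.045 ]
  tri [0.4774 0.1814 0.0654]
back_stop
  T 0.66 [0.5387 0.1151 0.024 ]
  T 0.64 [0.6133 0.3016 0.024 ]
  S 0.83 [0.5238 0.1218 0.024 ]
  tri [ 0.5393  0.1186 -0.008 ]
lever_pivot
  T 0.68 [ 0.5128 -0.0277  0.045 ]
  T 0.59 [0.4958 0.1068 0.045 ]
  S 0.73 [ 0.5244 -0.0313  0.045 ]
  tri [ 0.5134 -0.0276  0.0662]
lever_tip
  T 0.47 [ 0.4666 -0.1113  0.045 ]
  S 0.76 [ 0.4781 -0.1044  0.045 ]
  tri [ 0.4719 -0.1075  0.0467]
adapter
  T 0.71 [0.4903 0.1052 0.    ]
  T 0.22 [0.5315 0.1137 0.    ]
  S 0.55 [0.4906 0.1015 0.    ]
  tri [0.4888 0.1033 0.0077]
adapter_fin
  T 0.53 [0.4908 0.1275 0.08  ]
  S 0.56 [0.4879 0.13   0.08  ]
  tri [0.4913 0.1289 0.0717]
mat
  T 0.93 [ 0.4484 -0.2771  0.    ]
  T 0.73 [ 0.538  -0.6576  0.    ]
  S 0.77 [ 0.5515 -0.6603  0.    ]
  S 0.7 [ 0.4476 -0.2861  0.    ]
  tri [ 0.37   -0.258   0.5766]
jam_jar
  T 0.86 [0.6145 0.3027 0.    ]
  S 0.67 [0.6099 0.308  0.    ]
  tri [ 0.6171  0.3075 -0.0165]
tin
  T 0.26 [ 0.4548 -0.4853  0.    ]
  S 0.6 [0.4408 0.3348 0.    ]
  tri [0.134  0.1201 1.6724]
mug
  T 0.87 [ 0.4573 -0.4992  0.    ]
  S 0.49 [ 0.4655 -0.5063  0.    ]
  S 0.21 [0.5288 0.1112 0.    ]
  tri [ 0.4565 -0.4934  0.0242]
apple
  T 0.97 [0.6576 0.0573 0.    ]
  S 0.84 [0.6627 0.0509 0.    ]
  tri [0.654  0.0547 0.0186]
tumbler
  T 0.81 [ 0.607  -0.2404  0.    ]
  T 0.57 [ 0.4462 -0.2917  0.    ]
  S 0.82 [ 0.592  -0.2347  0.    ]
  tri [ 0.6082 -0.2442 -0.03  ]
bay_centre
  T 0.97 [0.4955 0.1252 0.    ]
  T 0.44 [0.4853 0.1046 0.    ]
  S 0.71 [0.4797 0.111  0.    ]
  tri [0.4859 0.1177 0.0089]
```

```bash
python3 - <<'E'
import cv2,numpy as np
a=cv2.imread('pics/top1.png')[150:270,90:290]; b=cv2.imread('pics/side1.png')[180:345,130:330]
cv2.imwrite('pics/c.png',np.vstack([cv2.resize(a,(480,288),interpolation=2),cv2.resize(b,(480,300),interpolation=2)]))
E
```

```text
(no output)
```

View pics/c.png

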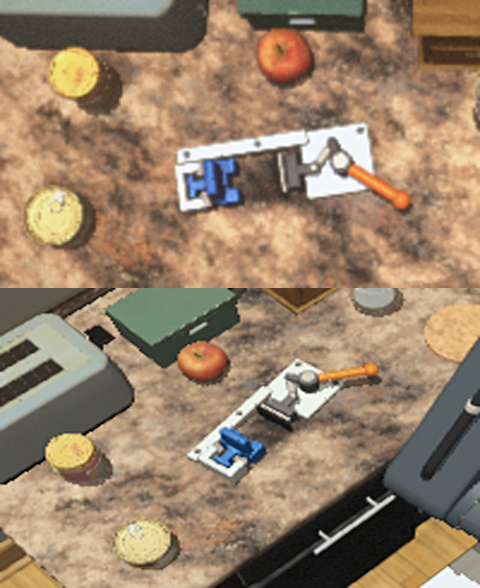

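```bash
cat >> h.py <<'E'
def toolR(yaw): return R.from_euler('z',yaw,degrees=True).as_matrix()@np.diag([1,-1,-1.])
def plan(wps,s=None,final=True):
    """wps: (x,y,z,yawdeg) list; prints chunked calls in tool cm/deg"""
    s=s or manip.sense()
    p=np.array(s['tcp_pos']);M=R.from_quat(s['tool_rot']).as_matrix()
    for w in wps:
        tp=np.array(w[:3]);TM=toolR(w[3])
        rv=R.from_matrix(M.T@TM).as_rotvec()
        n=max(1,int(np.ceil(max(np.linalg.norm(tp-p)/.2,np.degrees(np.linalg.norm(rv))/33))))
        rows=max(np.linalg.norm(tp-p)/.0417,np.degrees(np.linalg.norm(rv))/7.16)
        print('WP',w,'rows',round(rows,1))
        p0=p.copy()
        for i in range(n):
            t=p0+(tp-p0)*(i+1)/n; st=rv/n
            print('  tr',np.round(M.T@(t-p)*100,1).tolist(),'ang',np.round(np.degrees(st),1).tolist())
            p=t;M=M@R.from_rotvec(st).as_matrix()
E
python3 -c "
from h import *
plan([(.42,-.28,.26,10),(.47,.05,.26,10)])"
```

```text
WP (0.42, -0.28, 0.26, 10) rows 9.7
  tr [10.9, -8.0, -1.0] ang [-0.0, -0.0, 2.0]
  tr [10.6, -8.4, -1.0] ang [-0.0, -0.0, 2.0]
  tr [10.3, -8.7, -1.0] ang [-0.0, -0.0, 2.0]
WP (0.47, 0.05, 0.26, 10) rows 8.0
  tr [5.3, -15.8, -0.0] ang [0.0, 0.0, -0.0]
  tr [5.3, -15.8, -0.0] ang [0.0, 0.0, -0.0]
```

>>> move_arm:
  translation:
    - [10.9,-8,-1]
    - [10.9,-8,-1]
    - [10.9,-8,-1]
    - [10.9,-8,-1]
  angular:
    - [0,0,2]
    - [0,0,2]
    - [0,0,2]
    - [0,0,2]
  hand: [8.5,8.5,8.5,8.5]

```text
t: 3.48
tcp_pos: [0.2578, -0.4881, 0.2414]
tool_rot: [0.992, 0.124, 0.001, -0.002]
force: [-0.4, 0.7, 0.3]
finger_gap: 0.997
```

>>> move_arm:
  translation:
    - [10.6,-8.4,-1]
    - [10.6,-8.4,-1]
    - [10.6,-8.4,-1]
    - [10.6,-8.4,-1]
  angular:
    - [0,0,2]
    - [0,0,2]
    - [0,0,2]
    - [0,0,2]
  hand: [8.5,8.5,8.5,8.5]

```text
t: 3.82
tcp_pos: [0.3399, -0.3816, 0.2517]
tool_rot: [0.994, 0.107, 0.001, -0.001]
force: [-1.3, 0.3, 0.2]
finger_gap: 0.991
```

>>> move_arm:
  translation:
    - [10.3,-8.7,-1]
    - [10.3,-8.7,-1]
    - [10.3,-8.7,-1]
    - [10.3,-8.7,-1]
    - [10.3,-8.7,-1]
  angular:
    - [0,0,2]
    - [0,0,2]
    - [0,0,2]
    - [0,0,2]
    - [0,0,2]
  hand: [8.5,8.5,8.5,8.5,8.5]

```text
t: 4.23
tcp_pos: [0.4218, -0.2781, 0.2617]
tool_rot: [0.996, 0.09, 0.0, 0.0]
force: [-1.1, -0.5, 0.2]
finger_gap: 0.997
```

```bash
python3 - <<'E'
from h import *
s,d=snap('wrist','w1'); d=wr(s,d); print(s['t'],s['tcp_pos'],s['tool_rot'],s['force'])
for r in manip.mark_of('mat','wrist'): print(r, at(d,r['point'],0))
for r in manip.trace('mat','wrist'): 
  print(r['score'],r['extent']); e=r['extent'];m=r['pixels'];ys,xs=np.nonzero(m)
  P=np.array([at(d,(x,y),.004)[:2] for x,y in list(zip(xs,ys))[::20]]); (c,rad)=cv2.minEnclosingCircle(P.astype(np.float32)); print(c,rad)
for n in ['tumbler','mug','apple']:
  for r in manip.mark_of(n,'wrist'): print(n,r, at(d,r['point'],0))
plan([(.47,.05,.26,10)])
E
```

```text
4.2333 [ 0.42183411 -0.27807548  0.26173751] [9.95954786e-01 8.98544977e-02 3.70356626e-04 3.09333877e-04] [-1.09159999 -0.46399962  0.18710425]
{'point': [283.0, 162.5], 'score': 0.82} [ 0.440941   -0.28113202  0.        ]
0.83 [521.1, 97.4, 38.9, 93.1]
(0.5315448045730591, -0.6444554328918457) 0.0635005310177803
0.76 [235.0, 108.8, 97.1, 95.0]
(0.44698697328567505, -0.2793485224246979) 0.0647256150841713
tumbler {'point': [272.8, 28.8], 'score': 0.68} [ 0.59927849 -0.2388343   0.        ]
mug {'point': [435.7, 170.9], 'score': 0.66} [ 0.46777059 -0.49420158  0.        ]
WP (0.47, 0.05, 0.26, 10) rows 8.0
  tr [5.3, -15.9, 0.1] ang [0.0, 0.0, -0.1]
  tr [5.3, -15.9, 0.1] ang [0.0, 0.0, -0.1]
```

View pics/w1.png

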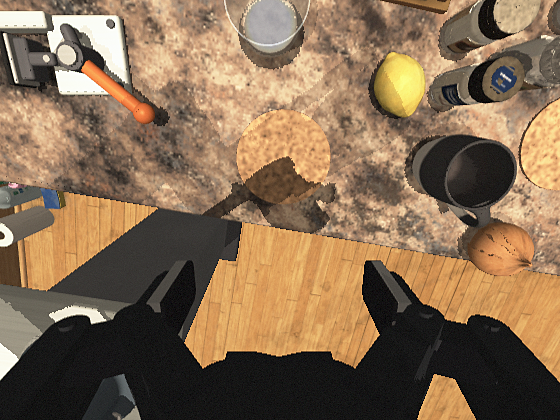

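>>> move_arm:
  translation:
    - [2.5,-17,0]
    - [2.5,-17,0]
    - [2.5,-17,0]
    - [2.5,-17,0]
    - [2.5,-17,0]
  angular:
    - [0,0,0]
    - [0,0,0]
    - [0,0,0]
    - [0,0,0]
    - [0,0,0]
  hand: [8.5,8.5,8.5,8.5,8.5]

```text
t: 4.95
tcp_pos: [0.4125, -0.1031, 0.2608]
tool_rot: [0.996, 0.089, -0.002, -0.002]
force: [-0.6, -0.0, -0.2]
finger_gap: 0.996
```

>>> move_arm:
  translation:
    - [2.5,-17,0]
    - [2.5,-17,0]
    - [2.5,-17,0]
    - [2.5,-17,0]
    - [2.5,-17,0]
  angular:
    - [0,0,0]
    - [0,0,0]
    - [0,0,0]
    - [0,0,0]
    - [0,0,0]
  hand: [8.5,8.5,8.5,8.5,8.5]

```text
t: 5.37
tcp_pos: [0.4091, 0.0678, 0.2613]
tool_rot: [0.996, 0.09, -0.0, -0.001]
force: [0.0, -0.5, 0.4]
finger_gap: 0.997
```

```bash
python3 - <<'E'
from h import *
s,d=snap('wrist','w2'); d=wr(s,d); print(s['t'],s['tcp_pos'],s['tool_rot'],s['force'])
Z=dict(clamp=0,fixed_jaw=.045,back_stop=.024,lever_pivot=.045,lever_tip=.045,adapter=0,adapter_fin=.08,jam_jar=0,tin=0,apple=0,bay_centre=0)
for n,z in Z.items():
  for r in manip.mark_of(n,'wrist'): print(n,round(r['score'],2),np.round(r['point'],1), at(d,r['point'],z))
E
```

```text
5.3667 [0.40912573 0.06779192 0.26127798] [ 9.95971854e-01  8.96567714e-02 -3.81242362e-04 -1.25891849e-03] [ 0.00117392 -0.52665968  0.4266077 ]
clamp 0.18 [256.4 103.9] [0.49696751 0.11390634 0.        ]
fixed_jaw 0.68 [194.7 103.4] [0.48325635 0.18109837 0.045     ]
back_stop 0.81 [253.7  72.5] [0.53060793 0.1206775  0.024     ]
lever_pivot 0.95 [382.2 105.5] [ 0.52004476 -0.03436552  0.045     ]
lever_tip 0.94 [427.  159.3] [ 0.46970754 -0.106164    0.045     ]
adapter 0.63 [257.4 104.5] [0.49646978 0.11249902 0.        ]
adapter_fin 0.86 [240.8 100.6] [0.49477008 0.12401432 0.08      ]
tin 0.96 [ 86.7 116.9] [0.44054841 0.33347062 0.        ]
```

View pics/w2.png

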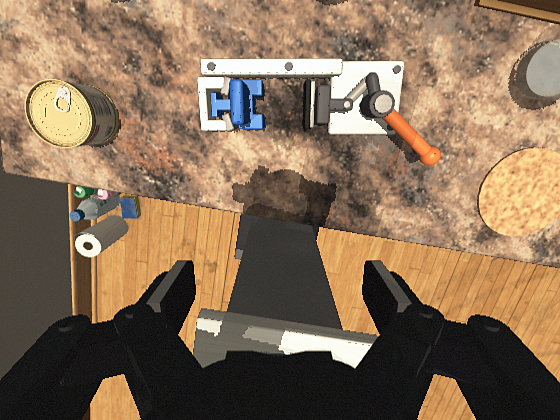

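```bash
python3 - <<'E'
from h import *
plan([(.494,.125,.17,10.2)])
E
```

```text
WP (0.494, 0.125, 0.17, 10.2) rows 3.3
  tr [9.3, -4.7, 9.1] ang [-0.0, 0.0, -0.3]
```

>>> move_arm:
  translation:
    - [9.3,-4.7,9.1]
    - [9.3,-4.7,9.1]
    - [9.3,-4.7,9.1]
    - [9.3,-4.7,9.1]
    - [9.3,-4.7,9.1]
  angular:
    - [0,0,0]
    - [0,0,0]
    - [0,0,0]
    - [0,0,0]
    - [0,0,0]
  hand: [8.5,8.5,8.5,8.5,8.5]

```text
t: 6.38
tcp_pos: [0.4942, 0.1268, 0.1679]
tool_rot: [0.996, 0.088, -0.002, -0.0]
force: [-1.1, -0.8, -0.2]
finger_gap: 0.992
```

```bash
python3 - <<'E'
from h import *
s,d=snap('wrist','w3'); d=wr(s,d); print(s['t'],s['tcp_pos'],s['tool_rot'],s['force'])
Z=dict(clamp=0,fixed_jaw=.045,back_stop=.024,lever_pivot=.045,lever_tip=.045,adapter=0,adapter_fin=.08,jam_jar=0,bay_centre=0)
for n,z in Z.items():
  for r in manip.mark_of(n,'wrist'): print(n,round(r['score'],2),np.round(r['point'],1), at(d,r['point'],z))
E
```

```text
6.3833 [0.49424037 0.12679282 0.16786241] [ 9.96101615e-01  8.81930055e-02 -1.88369940e-03 -1.31987036e-04] [-1.0657129  -0.7949698  -0.19768229]
clamp 0.31 [390.2  38.9] [0.65835652 0.0487785  0.        ]
fixed_jaw 0.56 [223.3 202.4] [0.48467471 0.17857692 0.045     ]
back_stop 0.56 [291.9 161.8] [0.53121997 0.12008871 0.024     ]
lever_pivot 0.56 [449.1 208.5] [ 0.51673182 -0.03520102  0.045     ]
lever_tip 0.56 [500.6 259.1] [ 0.47466367 -0.10537905  0.045     ]
adapter 0.85 [290.4 191.3] [0.49587583 0.11388664 0.        ]
adapter_fin 0.93 [278.8 218.4] [0.49020471 0.12587096 0.08      ]
adapter_fin 0.63 [502.  260.4] [ 0.48624693 -0.07471083  0.08      ]
jam_jar 0.87 [118.6  33.6] [0.61762008 0.30209448 0.        ]
bay_centre 0.42 [447.  206.4] [ 0.50964331 -0.06177725  0.        ]
bay_centre 0.26 [295.9 162.9] [0.52757637 0.11397213 0.        ]
```

View pics/w3.png

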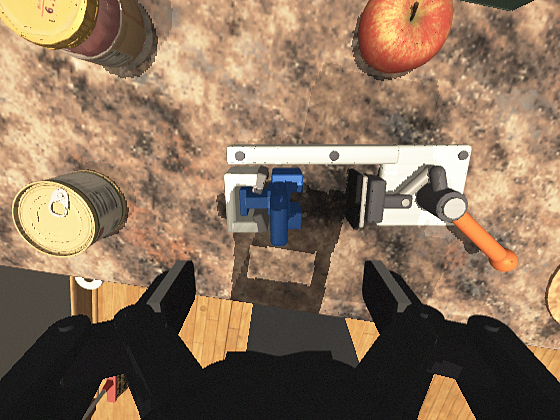

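>>> move_arm:
  translation:
    - [0,0,4]
    - [0,0,8]
    - [-0.1,0,11]
    - [-0.1,0,11]
    - [-0.1,0,11]
  angular:
    - [0,0,0]
    - [0,0,0]
    - [0,0,0]
    - [0,0,0]
    - [0,0,0]
  hand: [8.5,8.5,8.5,8.5,8.5]

```text
t: 7.3
tcp_pos: [0.4917, 0.1257, 0.0595]
tool_rot: [0.996, 0.087, -0.002, -0.0]
force: [0.8, 0.5, 0.0]
finger_gap: 0.996
```

>>> move_arm:
  translation:
    - [0,0,0]
    - [0,0,0]
    - [0,0,0]
    - [0,0,0]
    - [0,0,0]
  angular:
    - [0,0,0]
    - [0,0,0]
    - [0,0,0]
    - [0,0,0]
    - [0,0,0]
  hand: [0.8,0.8,0.8,0.8,0.8]
  squeeze: 50

```text
t: 7.72
tcp_pos: [0.4935, 0.126, 0.0615]
tool_rot: [0.996, 0.087, 0.001, 0.0]
force: [0.2, 0.9, 0.1]
finger_gap: 0.297
```

>>> move_arm:
  translation:
    - [0,0,0]
    - [0,0,0]
    - [0,0,0]
    - [0,0,0]
    - [0,0,0]
  angular:
    - [0,0,0]
    - [0,0,0]
    - [0,0,0]
    - [0,0,0]
    - [0,0,0]
  hand: [0.8,0.8,0.8,0.8,0.8]

```text
t: 8.13
tcp_pos: [0.4932, 0.126, 0.0611]
tool_rot: [0.996, 0.087, 0.001, 0.0]
force: [-0.2, 1.1, 6.1]
finger_gap: 0.155
```

>>> move_arm:
  translation:
    - [0,0,-1]
    - [0,0,-3]
    - [0,0,-5]
    - [0,0,-7]
    - [0,0,-9]
  angular:
    - [0,0,0]
    - [0,0,0]
    - [0,0,0]
    - [0,0,0]
    - [0,0,0]
  hand: [0.8,0.8,0.8,0.8,0.8]

```text
t: 8.55
tcp_pos: [0.4922, 0.1259, 0.1513]
tool_rot: [0.996, 0.087, -0.001, -0.0]
force: [0.1, -0.1, -0.5]
finger_gap: 0.156
```

>>> move_arm:
  translation:
    - [0,0,-6]
    - [0,0,-6]
    - [0,0,-6]
    - [0,0,-6]
  angular:
    - [0,0,0]
    - [0,0,0]
    - [0,0,0]
    - [0,0,0]
  hand: [0.8,0.8,0.8,0.8]

```text
t: 8.88
tcp_pos: [0.493, 0.1259, 0.2115]
tool_rot: [0.996, 0.087, 0.001, 0.0]
force: [-0.4, 0.6, -1.4]
finger_gap: 0.159
```

```bash
python3 - <<'E'
from h import *
s,d=snap('wrist','w4'); d=wr(s,d); print(s['t'],s['tcp_pos'],s['tool_rot'],s['force'],s['finger_gap'])
c=np.array([.447,-.279]); v=R.from_euler('z',10,degrees=True).apply([0,-.008,0])
# footprint y from -9 to 52 -> centre +21.5; fin at +14 
print(c+v[:2])
plan([(*(c+v[:2]),.21,10),(*(c+v[:2]),.075,10)])
E
```

```text
8.8833 [0.49304694 0.12594943 0.21152791] [9.96167040e-01 8.74618569e-02 1.28317398e-03 6.94457092e-05] [-0.37494896  0.62057463 -1.44960528] 0.15858824978877134
[ 0.44838919 -0.28687846]
WP (np.float64(0.44838918542133543), np.float64(-0.28687846202409767), 0.21, 10) rows 10.0
  tr [-3.8, 13.3, 0.0] ang [-0.0, 0.0, 0.0]
  tr [-3.8, 13.3, 0.0] ang [-0.0, 0.0, 0.0]
  tr [-3.8, 13.3, 0.0] ang [-0.0, 0.0, 0.0]
WP (np.float64(0.44838918542133543), np.float64(-0.28687846202409767), 0.075, 10) rows 3.2
  tr [-0.0, 0.0, 13.5] ang [-0.0, 0.0, 0.0]
```

View pics/w4.png

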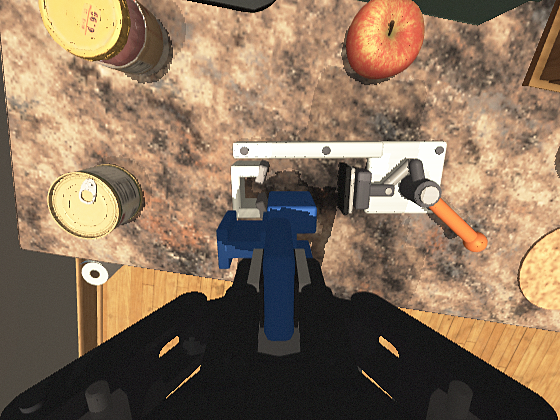

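>>> move_arm:
  translation:
    - [-3.8,13.3,0]
    - [-3.8,13.3,0]
    - [-3.8,13.3,0]
    - [-3.8,13.3,0]
  angular:
    - [0,0,0]
    - [0,0,0]
    - [0,0,0]
    - [0,0,0]
  hand: [0.8,0.8,0.8,0.8]

```text
t: 9.27
tcp_pos: [0.4768, -0.0155, 0.2084]
tool_rot: [0.996, 0.086, -0.002, 0.0]
force: [0.3, 0.7, -0.5]
finger_gap: 0.157
```

>>> move_arm:
  translation:
    - [-3.8,13.3,0]
    - [-3.8,13.3,0]
    - [-3.8,13.3,0]
    - [-3.8,13.3,0]
  angular:
    - [0,0,0]
    - [0,0,0]
    - [0,0,0]
    - [0,0,0]
  hand: [0.8,0.8,0.8,0.8]

```text
t: 9.6
tcp_pos: [0.4634, -0.154, 0.2086]
tool_rot: [0.996, 0.086, -0.001, 0.0]
force: [0.3, -0.3, -1.6]
finger_gap: 0.16
```

>>> move_arm:
  translation:
    - [-3.8,13.3,0]
    - [-3.8,13.3,0]
    - [-3.8,13.3,0]
    - [-3.8,13.3,0]
    - [-3.8,13.3,0]
  angular:
    - [0,0,0]
    - [0,0,0]
    - [0,0,0]
    - [0,0,0]
    - [0,0,0]
  hand: [0.8,0.8,0.8,0.8,0.8]

```text
t: 10.02
tcp_pos: [0.4491, -0.2903, 0.2084]
tool_rot: [0.996, 0.085, -0.001, -0.0]
force: [0.6, 0.5, -0.6]
finger_gap: 0.16
```

>>> move_arm:
  translation:
    - [0,0,4]
    - [0,0,8]
    - [0,0,11.5]
    - [0,0,12.5]
    - [0,0,13]
  angular:
    - [0,0,0]
    - [0,0,0]
    - [0,0,0]
    - [0,0,0]
    - [0,0,0]
  hand: [0.8,0.8,0.8,0.8,0.8]

```text
t: 10.43
tcp_pos: [0.4481, -0.2837, 0.0774]
tool_rot: [0.996, 0.088, -0.003, -0.003]
force: [-0.3, -0.1, -1.8]
finger_gap: 0.157
```

```bash
python3 - <<'E'
from h import *
s,d=snap('wrist','w5'); d=wr(s,d); print(s['t'],s['tcp_pos'],s['tool_rot'],s['force'],s['finger_gap'])
plan([(.4484,-.2869,.066,10)])
E
```

```text
10.4333 [ 0.44805019 -0.28370122  0.07736253] [ 0.99612325  0.08786136 -0.00272772 -0.00337847] [-0.30916869 -0.05737599 -1.79708426] 0.15737650670901301
WP (0.4484, -0.2869, 0.066, 10) rows 0.3
  tr [-0.1, 0.2, 1.2] ang [-0.3, 0.2, 0.1]
```

View pics/w5.png

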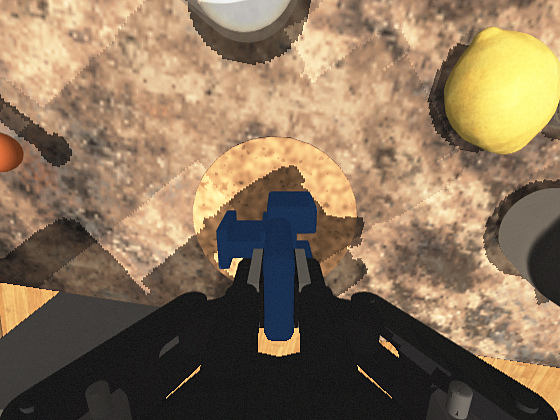

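>>> move_arm:
  translation:
    - [0,0,0.4]
    - [0,0,0.7]
    - [0,0,1.0]
    - [0,0,1.2]
    - [0,0,1.2]
  angular:
    - [0,0,0]
    - [0,0,0]
    - [0,0,0]
    - [0,0,0]
    - [0,0,0]
  hand: [0.8,0.8,0.8,0.8,0.8]

```text
t: 10.9
tcp_pos: [0.4503, -0.2871, 0.0689]
tool_rot: [0.996, 0.087, 0.0, 0.0]
force: [-0.3, -0.3, -1.9]
finger_gap: 0.156
```

>>> move_arm:
  translation:
    - [0,0,0.15]
    - [0,0,0.3]
    - [0,0,0.3]
    - [0,0,0.3]
  angular:
    - [0,0,0]
    - [0,0,0]
    - [0,0,0]
    - [0,0,0]
  hand: [0.8,0.8,0.8,0.8]

```text
t: 11.23
tcp_pos: [0.45, -0.2869, 0.0653]
tool_rot: [0.996, 0.087, -0.0, -0.0]
force: [0.3, 0.1, -0.9]
finger_gap: 0.158
```

>>> move_arm:
  translation:
    - [0,0,0.1]
    - [0,0,0.1]
    - [0,0,0.1]
  angular:
    - [0,0,0]
    - [0,0,0]
    - [0,0,0]
  hand: [0.8,0.8,0.8]

```text
t: 11.48
tcp_pos: [0.45, -0.2869, 0.0652]
tool_rot: [0.996, 0.087, 0.0, 0.0]
force: [-2.0, 0.5, 5.6]
finger_gap: 0.158
```

Contact (5.6 N up). Release and rise.

>>> move_arm:
  translation:
    - [0,0,0]
    - [0,0,0]
    - [0,0,0]
    - [0,0,0]
    - [0,0,0]
  angular:
    - [0,0,0]
    - [0,0,0]
    - [0,0,0]
    - [0,0,0]
    - [0,0,0]
  hand: [5,5,5,5,5]

```text
t: 11.9
tcp_pos: [0.4501, -0.2869, 0.0642]
tool_rot: [0.996, 0.087, -0.0, -0.0]
force: [-0.0, 0.1, -0.2]
finger_gap: 0.581
```

>>> move_arm:
  translation:
    - [0,0,-2]
    - [0,0,-6]
    - [0,0,-10]
    - [0,0,-14]
    - [0,0,-18]
  angular:
    - [0,0,0]
    - [0,0,0]
    - [0,0,0]
    - [0,0,0]
    - [0,0,0]
  hand: [5,5,5,8.5,8.5]

```text
t: 12.32
tcp_pos: [0.4496, -0.2865, 0.2459]
tool_rot: [0.996, 0.087, -0.0, -0.0]
force: [1.2, -0.8, -0.3]
finger_gap: 0.848
```

```bash
python3 - <<'E'
from h import *
s,d=snap('wrist','w6'); d=wr(s,d); print(s['t'],s['tcp_pos'],s['tool_rot'],s['force'],s['finger_gap'])
for n,z in dict(adapter=.004,adapter_fin=.084,mat=0).items():
  for r in manip.mark_of(n,'wrist'): print(n,round(r['score'],2),np.round(r['point'],1), at(d,r['point'],z))
E
```

```text
12.3167 [ 0.44963873 -0.28645433  0.24593467] [ 9.96172752e-01  8.74052536e-02 -2.38056829e-04 -3.36510061e-04] [ 1.17531354 -0.818456   -0.25253014] 0.8481118909698665
adapter 0.91 [289.  176.9] [ 0.4535747  -0.29989031  0.004     ]
adapter_fin 0.64 [280.7 193.5] [ 0.44895696 -0.28886838  0.084     ]
mat 0.65 [274.8 176.5] [ 0.45001243 -0.28110149  0.        ]
```

View pics/w6.png

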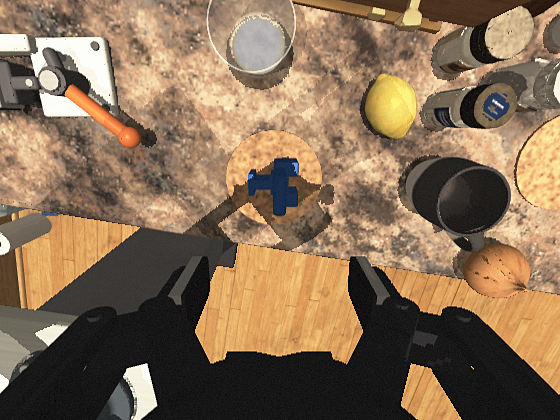

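```bash
python3 - <<'E'
from h import *
s,d=snap('top','t2')
for px in [(80,160),(130,170),(170,165),(176,140)]:
  print(px,[np.round(at(d,px,z)[:2],3) for z in (0,.1,.2)])
plan([(.50,.26,.25,10)])
E
```

```text
(80, 160) [array([0.696, 0.467]), array([0.674, 0.426]), array([0.651, 0.385])]
(130, 170) [array([0.668, 0.304]), array([0.646, 0.274]), array([0.625, 0.244])]
(170, 165) [array([0.687, 0.178]), array([0.664, 0.155]), array([0.642, 0.133])]
(176, 140) [array([0.769, 0.163]), array([0.741, 0.141]), array([0.714, 0.12 ])]
WP (0.5, 0.26, 0.25, 10) rows 13.2
  tr [4.8, -17.6, -0.2] ang [-0.0, 0.0, 0.0]
  tr [4.8, -17.6, -0.2] ang [-0.0, 0.0, 0.0]
  tr [4.8, -17.6, -0.2] ang [-0.0, 0.0, 0.0]
```

>>> move_arm:
  translation:
    - [4.8,-17.6,-0.2]
    - [4.8,-17.6,-0.2]
    - [4.8,-17.6,-0.2]
    - [4.8,-17.6,-0.2]
    - [4.8,-17.6,-0.2]
  angular:
    - [0,0,0]
    - [0,0,0]
    - [0,0,0]
    - [0,0,0]
    - [0,0,0]
  hand: [8.5,8.5,8.5,8.5,8.5]

```text
t: 12.98
tcp_pos: [0.4639, -0.0998, 0.2439]
tool_rot: [0.996, 0.089, -0.003, -0.003]
force: [0.4, -0.6, -0.4]
finger_gap: 0.993
```

>>> move_arm:
  translation:
    - [4.8,-17.6,-0.2]
    - [4.8,-17.6,-0.2]
    - [4.8,-17.6,-0.2]
    - [4.8,-17.6,-0.2]
    - [4.8,-17.6,-0.2]
  angular:
    - [0,0,0]
    - [0,0,0]
    - [0,0,0]
    - [0,0,0]
    - [0,0,0]
  hand: [8.5,8.5,8.5,8.5,8.5]

```text
t: 13.4
tcp_pos: [0.4813, 0.081, 0.2461]
tool_rot: [0.996, 0.089, -0.003, -0.001]
force: [0.2, -0.5, -1.0]
finger_gap: 0.993
```

>>> move_arm:
  translation:
    - [4.8,-17.6,-0.2]
    - [4.8,-17.6,-0.2]
    - [4.8,-17.6,-0.2]
    - [4.8,-17.6,-0.2]
    - [4.8,-17.6,-0.2]
  angular:
    - [0,0,0]
    - [0,0,0]
    - [0,0,0]
    - [0,0,0]
    - [0,0,0]
  hand: [8.5,8.5,8.5,8.5,8.5]

```text
t: 13.82
tcp_pos: [0.4986, 0.2626, 0.2478]
tool_rot: [0.996, 0.089, -0.002, -0.001]
force: [0.3, -0.4, -0.3]
finger_gap: 0.99
```

```bash
python3 - <<'E'
from h import *
s,d=snap('wrist','w7'); d=wr(s,d); print(s['t'],s['tcp_pos'],s['tool_rot'],s['force'],s['finger_gap'])
for n,z in dict(jam_jar=0,tin=0).items():
  for r in manip.mark_of(n,'wrist'): print(n,round(r['score'],2),np.round(r['point'],1), at(d,r['point'],z))
for n,z in dict(fixed_jaw=.045,back_stop=.024,bay_centre=0,clamp=0,lever_pivot=.045,lever_tip=.045).items():
  for r in manip.mark_of(n,'wrist'): print(n,round(r['score'],2),np.round(r['point'],1), at(d,r['point'],z))
for r in manip.trace('jam_jar','wrist'): print(r['score'],r['extent'])
E
```

```text
13.8167 [0.49863057 0.26264093 0.24778609] [ 9.96017728e-01  8.91343548e-02 -1.81113135e-03 -6.87026421e-04] [ 0.27124396 -0.40319027 -0.27247773] 0.9898571350782809
jam_jar 0.83 [264.1  78. ] [0.61686218 0.30251218 0.        ]
tin 0.59 [224.  210.4] [0.43725566 0.33026972 0.        ]
fixed_jaw 0.67 [341.9 208.9] [0.48124397 0.17948214 0.045     ]
fixed_jaw 0.18 [222.5 207.8] [0.45610607 0.32627632 0.045     ]
back_stop 0.59 [394.  175.6] [0.53079295 0.1189722  0.024     ]
clamp 0.8 [383.4 197. ] [0.49629826 0.11429096 0.        ]
clamp 0.69 [514.8 208.5] [ 0.51308129 -0.07240997  0.        ]
lever_pivot 0.71 [511.8 210.2] [ 0.51738056 -0.02948479  0.045     ]
lever_tip 0.77 [553.8 248.7] [ 0.47758653 -0.10504392  0.045     ]
0.65 [225.4, 23.1, 72.5, 80.5]
```

View pics/w7.png

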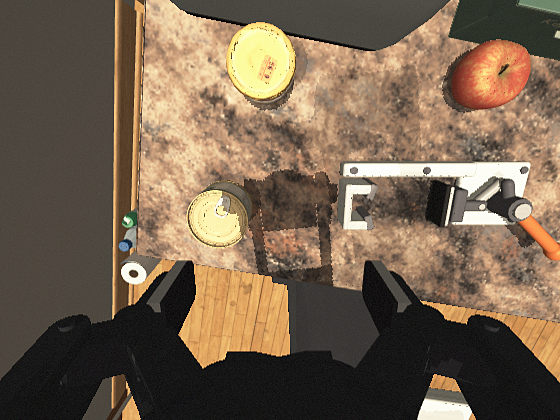

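```bash
python3 - <<'E'
from h import *
s,d=snap('wrist','w8'); d=wr(s,d); s2,t=snap('top','t3')
for px in [(190,10),(280,32),(380,49),(445,8)]:
  print('W',px,[np.round(at(d,px,z)[:2],3).tolist() for z in (0,.05,.1,.15,.2)])
for px in [(79,165),(130,171),(165,167)]:
  print('T',px,[np.round(at(t,px,z)[:2],3).tolist() for z in (0,.05,.1,.15,.2)])
a=cv2.imread('pics/t3.png')[90:270,60:260]; cv2.imwrite('pics/c2.png',cv2.resize(a,(800,720)[:2] if 0 else (660,594),interpolation=2))
E
```

```text
W (190, 10) [[0.677, 0.393], [0.664, 0.377], [0.651, 0.362], [0.638, 0.346], [0.625, 0.33]]
W (280, 32) [[0.673, 0.285], [0.66, 0.283], [0.648, 0.281], [0.635, 0.28], [0.623, 0.278]]
W (380, 49) [[0.676, 0.163], [0.663, 0.176], [0.65, 0.19], [0.637, 0.204], [0.624, 0.217]]
W (445, 8) [[0.73, 0.1], [0.71, 0.122], [0.691, 0.143], [0.671, 0.165], [0.651, 0.187]]
T (79, 165) [[0.68, 0.469], [0.669, 0.448], [0.658, 0.428], [0.647, 0.408], [0.636, 0.387]]
T (130, 171) [[0.664, 0.304], [0.654, 0.289], [0.643, 0.274], [0.633, 0.259], [0.623, 0.243]]
T (165, 167) [[0.68, 0.193], [0.669, 0.182], [0.658, 0.17], [0.647, 0.158], [0.636, 0.147]]
```

View pics/c2.png

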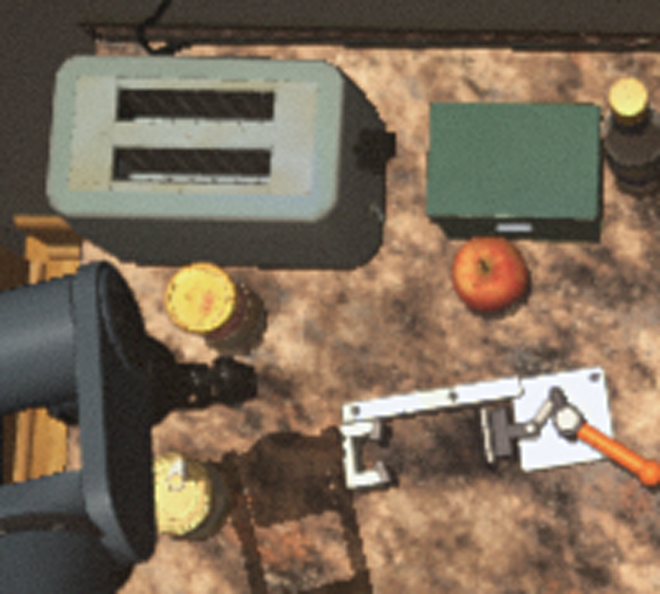

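```bash
python3 - <<'E'
s=open('h.py').read()
s=s.replace("def toolR(yaw): return R.from_euler('z',yaw,degrees=True).as_matrix()@np.diag([1,-1,-1.])","def toolR(yaw,tilt=0): return R.from_euler('z',yaw,degrees=True).as_matrix()@np.diag([1,-1,-1.])@R.from_euler('y',tilt,degrees=True).as_matrix()")
s=s.replace("TM=toolR(w[3])","TM=toolR(*w[3:])")
open('h.py','w').write(s)
E
python3 - <<'E'
from h import *
print(toolR(10,20)[:,2])
plan([(.626,.304,.17,10,20),(.626,.304,.052,10,20)])
E
```

```text
[ 0.33682409  0.05939117 -0.93969262]
WP (0.626, 0.304, 0.17, 10, 20) rows 3.8
  tr [13.2, -2.4, 8.0] ang [0.0, 20.0, -0.0]
WP (0.626, 0.304, 0.052, 10, 20) rows 2.8
  tr [-4.0, -0.0, 11.1] ang [0.0, -0.0, -0.0]
```

>>> move_arm:
  translation:
    - [3,-1,2]
    - [6,-2,4]
    - [10,-2.4,6]
    - [13.2,-2.4,8]
    - [13.2,-2.4,8]
  angular:
    - [0,7,0]
    - [0,14,0]
    - [0,20,0]
    - [0,20,0]
    - [0,20,0]
  hand: [8.54,8.54,8.54,8.54,8.54]

```text
t: 14.83
tcp_pos: [0.628, 0.3043, 0.1635]
tool_rot: [0.982, 0.086, 0.17, -0.014]
force: [-0.0, -0.6, 0.3]
finger_gap: 0.995
```

```bash
python3 - <<'E'
from h import *
s,d=snap('wrist','w9'); d=wr(s,d); print(s['t'],s['q'],s['tcp_pos'],s['tool_rot'],s['force'],s['finger_gap'])
for n,z in dict(jam_jar=0).items():
  for r in manip.mark_of(n,'wrist'): print(n,round(r['score'],2),np.round(r['point'],1), at(d,r['point'],z))
for r in manip.trace('jam_jar','wrist'): 
  print(r['score'],r['extent'])
plan([(.626,.304,.052,10,20)])
E
```

```text
14.8333 [ 0.31176073  0.6030285   1.56878112 -0.08011766  0.63067184  1.76487735] [0.62796717 0.30428515 0.16354597] [ 0.98152433  0.0857631   0.17043525 -0.01437061] [-0.03671902 -0.64435476  0.31202003] 0.9951874413498417
jam_jar 0.7 [279.3 251. ] [0.61899044 0.30165268 0.        ]
jam_jar 0.53 [508.5 255.7] [0.65797862 0.05023891 0.        ]
0.74 [239.3, 223.0, 81.5, 87.4]
0.59 [529.7, 343.9, 30.3, 36.0]
WP (0.626, 0.304, 0.052, 10, 20) rows 2.8
  tr [-4.0, 0.0, 11.1] ang [0.0, 0.1, -0.0]
```

View pics/w9.png

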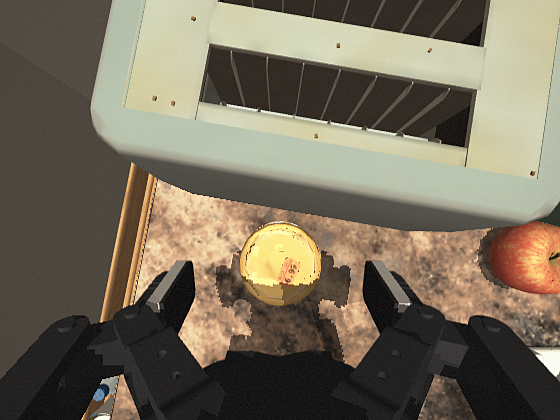

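```bash
python3 - <<'E'
from h import *
plan([(.630,.3045,.16,10,28),(.630,.3045,.055,10,28)])
E
```

```text
WP (0.63, 0.3045, 0.16, 10, 28) rows 1.1
  tr [0.1, 0.1, 1.1] ang [0.0, 8.1, -0.0]
WP (0.63, 0.3045, 0.055, 10, 28) rows 2.5
  tr [-4.9, 0.0, 9.3] ang [-0.0, 0.0, -0.0]
```

>>> move_arm:
  translation:
    - [0.1,0.1,1.1]
    - [0.1,0.1,1.1]
    - [0.1,0.1,1.1]
  angular:
    - [0,6,0]
    - [0,8,0]
    - [0,8,0]
  hand: [8.54,8.54,8.54]

```text
t: 15.23
tcp_pos: [0.6274, 0.3038, 0.1604]
tool_rot: [0.967, 0.085, 0.24, -0.021]
force: [-1.0, -0.1, -0.1]
finger_gap: 1.004
```

>>> move_arm:
  translation:
    - [-1.2,0,2.3]
    - [-2.4,0,4.6]
    - [-3.7,0,7]
    - [-4.4,0,8.3]
    - [-4.9,0,9.3]
  angular:
    - [0,0,0]
    - [0,0,0]
    - [0,0,0]
    - [0,0,0]
    - [0,0,0]
  hand: [8.54,8.54,8.54,8.54,8.54]

```text
t: 15.65
tcp_pos: [0.6311, 0.3044, 0.0555]
tool_rot: [0.967, 0.085, 0.241, -0.021]
force: [0.4, -0.6, -0.5]
finger_gap: 1.005
```

```bash
python3 - <<'E'
from h import *
s,d=snap('wrist','w10'); d=wr(s,d); print(s['t'],s['q'],s['tcp_pos'],s['tool_rot'],s['force'],s['finger_gap'])
E
```

```text
15.65 [ 0.31957741  0.76741608  1.71747041 -0.37962031  0.1852921   2.07256677] [0.631143   0.30444167 0.05553692] [ 0.96659172  0.08461724  0.24104999 -0.02086322] [ 0.44529369 -0.56396111 -0.54189436] 1.004968423047774
```

View pics/w10.png

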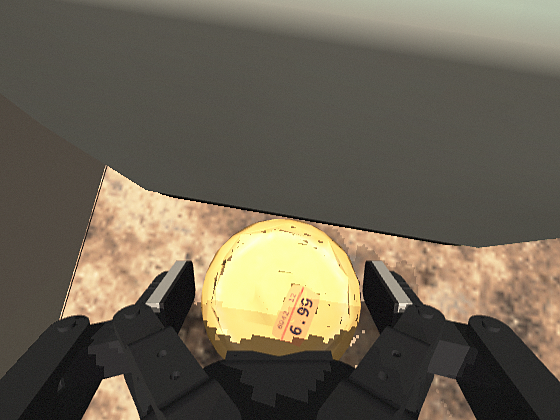

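>>> move_arm:
  translation:
    - [0,0,0]
    - [0,0,0]
    - [0,0,0]
    - [0,0,0]
    - [0,0,0]
  angular:
    - [0,0,0]
    - [0,0,0]
    - [0,0,0]
    - [0,0,0]
    - [0,0,0]
  hand: [6,6,6,6,6]
  squeeze: 50

```text
t: 16.12
tcp_pos: [0.6323, 0.3048, 0.0576]
tool_rot: [0.966, 0.085, 0.243, -0.021]
force: [-0.7, -2.2, 5.7]
finger_gap: 0.745
```

```bash
python3 - <<'E'
from h import *
s,d=snap('wrist','w11'); d=wr(s,d); print(s['t'],s['q'],s['tcp_pos'],s['force'],s['finger_gap'],s['finger_gap']*85.4)
E
```

```text
16.1167 [ 0.31931275  0.76484214  1.71683794 -0.37844461  0.18436344  2.07118572] [0.63229094 0.30479582 0.05760824] [-0.69779233 -2.24774964  5.67021823] 0.7454769749241804 63.66373365852501
```

View pics/w11.png

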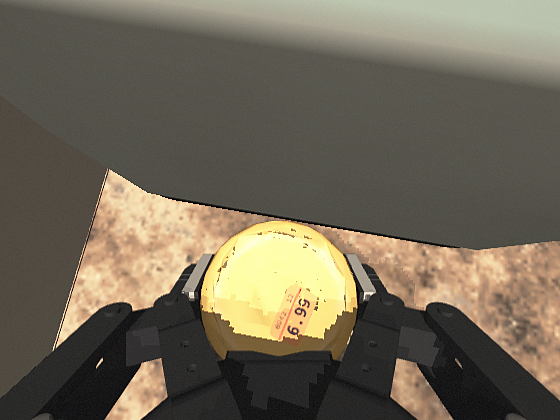

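```bash
cat >> h.py <<'E'
from scipy.optimize import least_squares, brentq, fsolve
SAM=[([.5284,1.4338],[.17257,-.60003,.23044],[.990231,.139435,0,-.00097]),
([.60303,1.56878],[.62797,.30429,.16355],[.981524,.085763,.170435,-.01437]),
([.76742,1.71747],[.63114,.30444,.05554],[.966592,.084617,.24105,-.020863]),
([.76484,1.71684],[.63229,.3048,.05761],[.966,.085,.243,-.021])]
def fitarm():
    def res(p):
        r0,z0,a1,a2,L=p;o=[]
        for q,t,qq in SAM:
            w=np.array(t)-L*R.from_quat(qq).as_matrix()[:,2]
            o+=[r0+a1*np.sin(q[0])+a2*np.sin(q[0]+q[1])-np.hypot(w[0],w[1]), z0+a1*np.cos(q[0])+a2*np.cos(q[0]+q[1])-w[2]]
        o.append((r0-0)*.01)
        return o
    f=least_squares(res,[0,.2,.45,.45,.25]); return f
def ik(f,x,y,z,yaw,tilt):
    r0,z0,a1,a2,L=f.x; zt=toolR(yaw,tilt)[:,2]; w=np.array([x,y,z])-L*zt
    az=np.arctan2(w[1],w[0]); r=np.hypot(w[0],w[1])-r0; h=w[2]-z0
    c=(r*r+h*h-a1*a1-a2*a2)/(2*a1*a2); q3=np.arccos(np.clip(c,-1,1))
    q2=np.arctan2(r,h)-np.arctan2(a2*np.sin(q3),a1+a2*np.cos(q3))
    fd=np.array([np.sin(q2+q3)*np.cos(az),np.sin(q2+q3)*np.sin(az),np.cos(q2+q3)])
    return dict(az=az,q2=q2,q3=q3,q5=np.arccos(fd@zt),sgn=np.sign((np.cross(fd,zt))@np.array([-np.sin(az),np.cos(az),0])))
E
python3 - <<'E'
from h import *
s=manip.sense()
f=fitarm(); print(f.x,f.cost,np.round(f.fun,4))
for a in [(.6323,.3048,.0576,10,28),(.6323,.3048,.2,10,28),(.56,.2,.2,10,28),(.51,.11,.2,10,28),(.51,.11,.06,10,28),(.51,.11,.06,10,0)]:
  print(a,ik(f,*a))
E
```

```text
[0.09203646 0.30793732 0.38117429 0.36851167 0.26585811] 5.290170164219868e-07 [-0.      0.0002 -0.     -0.0004  0.      0.0001  0.     -0.      0.0009]
(0.6323, 0.3048, 0.0576, 10, 28) {'az': np.float64(0.5073020847487648), 'q2': np.float64(0.7651918697747383), 'q3': np.float64(1.7137450930684865), 'q5': np.float64(0.24939492079695685), 'sgn': np.float64(1.0)}
(0.6323, 0.3048, 0.2, 10, 28) {'az': np.float64(0.5073020847487648), 'q2': np.float64(0.5078516743356374), 'q3': np.float64(1.656998940486607), 'q5': np.float64(0.5317782701694131), 'sgn': np.float64(1.0)}
(0.56, 0.2, 0.2, 10, 28) {'az': np.float64(0.3873769195048959), 'q2': np.float64(0.2682285077142552), 'q3': np.float64(2.0144816794674636), 'q5': np.float64(0.39176226528426), 'sgn': np.float64(1.0)}
(0.51, 0.11, 0.2, 10, 28) {'az': np.float64(0.22434355956006993), 'q2': np.float64(0.09638515103038903), 'q3': np.float64(2.2296599739590803), 'q5': np.float64(0.3281732522859056), 'sgn': np.float64(1.0)}
(0.51, 0.11, 0.06, 10, 28) {'az': np.float64(0.22434355956006993), 'q2': np.float64(0.5002259580466792), 'q3': np.float64(2.3034319076842307), 'q5': np.float64(0.15203740498523938), 'sgn': np.float64(-1.0)}
(0.51, 0.11, 0.06, 10, 0) {'az': np.float64(0.21243202050874213), 'q2': np.float64(0.5932044639920188), 'q3': np.float64(1.9200652236034317), 'q5': np.float64(0.6283229659943428), 'sgn': np.float64(1.0)}
```

```bash
cat >> h.py <<'E'
Q1=[-1.46949,.31176,.31958,.31931]
def plane(w,d):
    rr=np.hypot(w[0],w[1]); return np.sqrt(rr**2-d*d), np.arctan2(w[1],w[0])-np.arcsin(d/rr)
def fitarm():
    def res(p):
        r0,z0,a1,a2,L,d=p;o=[]
        for (q,t,qq),q1 in zip(SAM,Q1):
            w=np.array(t)-L*R.from_quat(qq).as_matrix()[:,2]; r,az=plane(w,d)
            o+=[r0+a1*np.sin(q[0])+a2*np.sin(q[0]+q[1])-r, z0+a1*np.cos(q[0])+a2*np.cos(q[0]+q[1])-w[2],.5*(az-q1)]
        o.append(r0*.02)
        return o
    return least_squares(res,[0,.2,.45,.45,.25,.11])
def ik(f,x,y,z,yaw,tilt):
    r0,z0,a1,a2,L,d=f.x; zt=toolR(yaw,tilt)[:,2]; w=np.array([x,y,z])-L*zt
    r,az=plane(w,d); r-=r0; h=w[2]-z0
    c=(r*r+h*h-a1*a1-a2*a2)/(2*a1*a2); q3=np.arccos(np.clip(c,-1,1))
    q2=np.arctan2(r,h)-np.arctan2(a2*np.sin(q3),a1+a2*np.cos(q3))
    fd=np.array([np.sin(q2+q3)*np.cos(az),np.sin(q2+q3)*np.sin(az),np.cos(q2+q3)])
    return dict(az=az.round(3),q2=q2.round(3),q3=q3.round(3),q5=np.arccos(fd@zt).round(3),sgn=np.sign((np.cross(fd,zt))@np.array([-np.sin(az),np.cos(az),0])))
E
python3 - <<'E'
from h import *
f=fitarm(); print(f.x,f.cost,np.round(f.fun,4))
for yaw,tilt in [(10,28),(10,0)]:
 for a in [(.6323,.3048,.0576),(.6323,.3048,.2),(.56,.2,.2),(.51,.11,.2),(.51,.11,.06)]:
  print(a,tilt,ik(f,*a,yaw,tilt))
E
```

```text
[0.0819358  0.31655084 0.37607427 0.37144423 0.268849   0.10974287] 2.3382962280181545e-06 [-0.0003  0.0003  0.001   0.0003 -0.0004 -0.     -0.      0.0001 -0.0006
 -0.     -0.     -0.0004  0.0016]
(0.6323, 0.3048, 0.0576) 28 {'az': np.float64(0.318), 'q2': np.float64(0.765), 'q3': np.float64(1.714), 'q5': np.float64(0.191), 'sgn': np.float64(1.0)}
(0.6323, 0.3048, 0.2) 28 {'az': np.float64(0.318), 'q2': np.float64(0.504), 'q3': np.float64(1.663), 'q5': np.float64(0.495), 'sgn': np.float64(1.0)}
(0.56, 0.2, 0.2) 28 {'az': np.float64(0.153), 'q2': np.float64(0.255), 'q3': np.float64(2.029), 'q5': np.float64(0.369), 'sgn': np.float64(1.0)}
(0.51, 0.11, 0.2) 28 {'az': np.float64(-0.057), 'q2': np.float64(0.073), 'q3': np.float64(2.252), 'q5': np.float64(0.355), 'sgn': np.float64(1.0)}
(0.51, 0.11, 0.06) 28 {'az': np.float64(-0.057), 'q2': np.float64(0.49), 'q3': np.float64(2.319), 'q5': np.float64(0.18), 'sgn': np.float64(-1.0)}
(0.6323, 0.3048, 0.0576) 0 {'az': np.float64(0.292), 'q2': np.float64(0.946), 'q3': np.float64(1.226), 'q5': np.float64(0.97), 'sgn': np.float64(1.0)}
(0.6323, 0.3048, 0.2) 0 {'az': np.float64(0.292), 'q2': np.float64(0.762), 'q3': np.float64(1.136), 'q5': np.float64(1.243), 'sgn': np.float64(1.0)}
(0.56, 0.2, 0.2) 0 {'az': np.float64(0.157), 'q2': np.float64(0.491), 'q3': np.float64(1.584), 'q5': np.float64(1.067), 'sgn': np.float64(1.0)}
(0.51, 0.11, 0.2) 0 {'az': np.float64(0.001), 'q2': np.float64(0.32), 'q3': np.float64(1.835), 'q5': np.float64(0.987), 'sgn': np.float64(1.0)}
(0.51, 0.11, 0.06) 0 {'az': np.float64(0.001), 'q2': np.float64(0.59), 'q3': np.float64(1.921), 'q5': np.float64(0.63), 'sgn': np.float64(1.0)}
```

```bash
cat >> h.py <<'E'
def ikw(f,x,y,z,yaw,tilt):
    k=ik(f,x,y,z,yaw,tilt); a,t=k['az'],k['q2']+k['q3']; zt=toolR(yaw,tilt)[:,2]
    n=np.array([np.cos(t)*np.cos(a),np.cos(t)*np.sin(a),-np.sin(t)]); e=np.array([-np.sin(a),np.cos(a),0])
    k['q4']=np.arctan2(zt@e,zt@n).round(3); return {i:float(v) for i,v in k.items()}
E
python3 - <<'E'
from h import *
f=fitarm(); print('C',ikw(f,.6311,.3044,.0555,10,28))
pts=[('w2','fixed_jaw')]
C=[]
obs=[((0,.066),(.48326,.1811)),((.0345,0),(.53061,.12068)),((0,-.145),(.52004,-.03437)),((0,0),(.49697,.1139)),((0,0),(.49647,.1125)),((0,.014),(.49477,.12401)),
((0,.066),(.48467,.17858)),((.0345,0),(.53122,.12009)),((0,-.145),(.51673,-.0352)),((0,0),(.49588,.11389)),((0,.014),(.4902,.12587)),
((0,.066),(.48124,.17948)),((.0345,0),(.53079,.11897)),((0,-.145),(.51738,-.02948)),((0,0),(.4963,.11429)),((0,.014),(.4932,.1260))]
def res(p):
    c,s_=np.cos(p[2]),np.sin(p[2]); return np.ravel([[p[0]+c*a-s_*b-u,p[1]+s_*a+c*b-v] for (a,b),(u,v) in obs])
r=least_squares(res,[.496,.113,.17],loss='soft_l1',f_scale=.003); print(r.x,np.degrees(r.x[2])); p=r.x
c,s_=np.cos(p[2]),np.sin(p[2]); J=np.array([p[0]+c*-.001-s_*-.008,p[1]+s_*-.001+c*-.008]); print('jar',J)
for yaw in (40,55,70,85):
  tx=J+.0147*np.array([np.cos(np.radians(yaw)),np.sin(np.radians(yaw))])
  for z in (.2,.0576): print(yaw,tx,ikw(f,*tx,z,yaw,28))
print('mid',ikw(f,.57,.2,.2,40,28))
plan([(.6323,.3048,.2,10,28)])
E
```

```text
C {'az': 0.318, 'q2': 0.768, 'q3': 1.718, 'q5': 0.184, 'sgn': 1.0, 'q4': -0.376}
[0.4955375  0.11314244 0.16062147] 9.202932151122983
jar [0.49582983 0.10508548]
40 [0.50709068 0.11453446] {'az': -0.189, 'q2': 0.114, 'q3': 2.205, 'q5': 0.612, 'sgn': 1.0, 'q4': 0.685}
40 [0.50709068 0.11453446] {'az': -0.189, 'q2': 0.518, 'q3': 2.27, 'q5': 0.374, 'sgn': 1.0, 'q4': 1.495}
55 [0.5042614  0.11712702] {'az': -0.225, 'q2': 0.164, 'q3': 2.146, 'q5': 0.759, 'sgn': 1.0, 'q4': 0.684}
55 [0.5042614  0.11712702] {'az': -0.225, 'q2': 0.544, 'q3': 2.207, 'q5': 0.487, 'sgn': 1.0, 'q4': 1.193}
70 [0.50085752 0.11889896] {'az': -0.241, 'q2': 0.225, 'q3': 2.069, 'q5': 0.899, 'sgn': 1.0, 'q4': 0.639}
70 [0.50085752 0.11889896] {'az': -0.241, 'q2': 0.578, 'q3': 2.127, 'q5': 0.607, 'sgn': 1.0, 'q4': 0.959}
85 [0.49711102 0.11972954] {'az': -0.24, 'q2': 0.291, 'q3': 1.981, 'q5': 1.03, 'sgn': 1.0, 'q4': 0.572}
85 [0.49711102 0.11972954] {'az': -0.24, 'q2': 0.617, 'q3': 2.037, 'q5': 0.728, 'sgn': 1.0, 'q4': 0.772}
mid {'az': 0.019, 'q2': 0.295, 'q3': 1.975, 'q5': 0.559, 'sgn': 1.0, 'q4': 0.59}
WP (0.6323, 0.3048, 0.2, 10, 28) rows 3.4
  tr [6.7, -0.0, -12.5] ang [-0.0, -0.2, -0.0]
```

>>> move_arm:
  translation:
    - [0.5,0,-1]
    - [1.9,0,-3.5]
    - [3.5,0,-6.5]
    - [5,0,-9.5]
    - [6.7,0,-12.5]
  angular:
    - [0,0,0]
    - [0,0,0]
    - [0,0,0]
    - [0,0,0]
    - [0,0,0]
  hand: [6,6,6,6,6]

```text
t: 16.58
tcp_pos: [0.6285, 0.3042, 0.1959]
tool_rot: [0.967, 0.085, 0.237, -0.021]
force: [-0.1, -0.5, -4.9]
finger_gap: 0.746
```

```bash
python3 - <<'E'
from h import *
s=manip.sense(); print(s['t'],s['tcp_pos'],s['force'],s['finger_gap'])
plan([(.58,.23,.2,40,28),(.5009,.1189,.2,70,28)])
E
```

```text
16.5833 [0.62845748 0.30420903 0.19589266] [-0.09702586 -0.53863684 -4.92339619] 0.7462902243562224
WP (0.58, 0.23, 0.2, 40, 28) rows 4.2
  tr [-5.2, 6.5, -3.2] ang [14.0, 0.4, -26.5]
WP (0.5009, 0.1189, 0.2, 70, 28) rows 4.2
  tr [-11.7, 3.4, -6.2] ang [14.1, 0.0, -26.5]
```

>>> move_arm:
  translation:
    - [-1,1.3,-0.6]
    - [-2.1,2.6,-1.3]
    - [-3.1,3.9,-1.9]
    - [-4.2,5.2,-2.6]
    - [-5.2,6.5,-3.2]
  angular:
    - [2.8,0,-5.3]
    - [5.6,0,-10.6]
    - [8.4,0,-15.9]
    - [11.2,0,-21.2]
    - [14,0,-26.5]
  hand: [6,6,6,6,6]

```text
t: 17.0
tcp_pos: [0.5888, 0.2437, 0.1978]
tool_rot: [0.942, 0.241, 0.226, -0.06]
force: [-0.0, -0.3, -5.8]
finger_gap: 0.743
```

>>> move_arm:
  translation:
    - [-2.4,0.7,-1.2]
    - [-4.8,1.4,-2.5]
    - [-7,2,-3.7]
    - [-9.4,2.7,-5]
    - [-11.7,3.4,-6.2]
  angular:
    - [2.8,0,-5.3]
    - [5.6,0,-10.6]
    - [8.4,0,-15.9]
    - [11.2,0,-21.2]
    - [14,0,-26.5]
  hand: [6,6,6,6,6]

```text
t: 17.42
tcp_pos: [0.4972, 0.1571, 0.1994]
tool_rot: [0.877, 0.42, 0.209, -0.104]
force: [0.4, -0.6, -5.3]
finger_gap: 0.744
```

>>> move_arm:
  translation:
    - [0,0,0]
    - [0,0,0]
  angular:
    - [0,0,0]
    - [0,0,0]
  hand: [6,6]

```text
t: 17.58
tcp_pos: [0.4978, 0.1557, 0.1992]
tool_rot: [0.879, 0.416, 0.208, -0.103]
force: [0.7, -0.3, -5.7]
finger_gap: 0.745
```

```bash
python3 - <<'E'
from h import *
s,d=snap('wrist','w12'); d=wr(s,d); print(s['t'],s['q'],s['tcp_pos'],s['tool_rot'],s['force'],s['finger_gap'])
s2,t=snap('top','t4')
s3,u=snap('side','s4')
a=cv2.imread('pics/t4.png')[150:270,90:290];b=cv2.imread('pics/s4.png')[180:345,130:330]
cv2.imwrite('pics/c4.png',np.vstack([cv2.resize(a,(480,288),interpolation=2),cv2.resize(b,(480,300),interpolation=2)]))
plan([(.5009,.1189,.11,70,28)])
E
```

```text
17.5833 [-1.47687515e-01  3.64973686e-01  2.00110129e+00  7.01549146e-01
  6.52174773e-01 -1.75046968e-03] [0.49781454 0.15565932 0.19921907] [ 0.87912049  0.41614649  0.20827963 -0.10290224] [ 0.68880199 -0.33698385 -5.66632264] 0.7447175714030244
WP (0.5009, 0.1189, 0.11, 70, 28) rows 2.7
  tr [-6.7, 2.6, 6.7] ang [8.5, 1.0, -17.0]
```

View pics/w12.png

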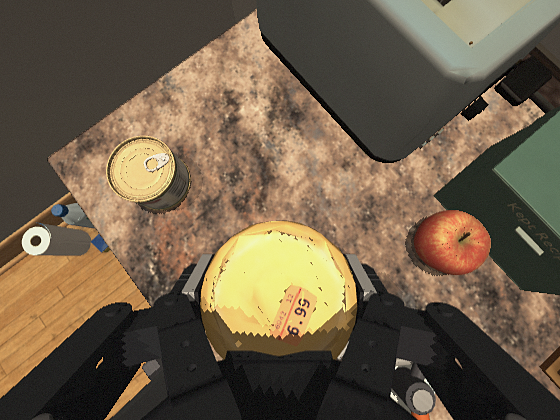

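View pics/c4.png

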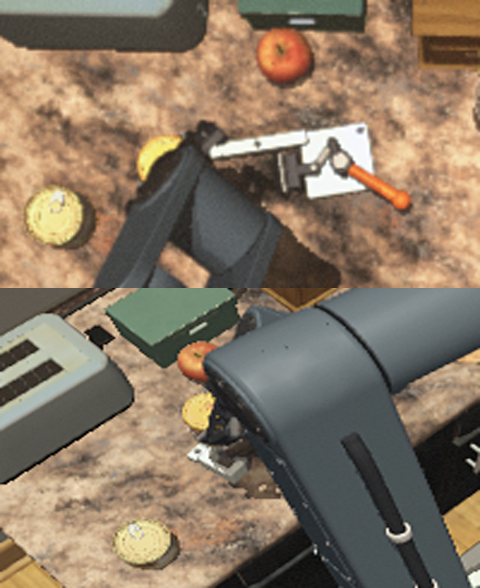

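```bash
python3 - <<'E'
from h import *
plan([(.5009,.1189,.2,70,28),(.5009,.1189,.12,70,28)])
E
```

```text
WP (0.5009, 0.1189, 0.2, 70, 28) rows 2.7
  tr [-2.6, 2.5, -1.3] ang [8.5, 1.0, -17.0]
WP (0.5009, 0.1189, 0.12, 70, 28) rows 1.9
  tr [-3.8, -0.0, 7.1] ang [-0.0, 0.0, 0.0]
```

>>> move_arm:
  translation:
    - [-0.8,0.8,-0.4]
    - [-1.6,1.6,-0.8]
    - [-2.6,2.5,-1.3]
    - [-2.6,2.5,-1.3]
    - [-2.6,2.5,-1.3]
  angular:
    - [2.5,0.3,-5]
    - [5,0.6,-10]
    - [8.5,1,-17]
    - [8.5,1,-17]
    - [8.5,1,-17]
  hand: [6,6,6,6,6]

```text
t: 18.15
tcp_pos: [0.5022, 0.1182, 0.1993]
tool_rot: [0.795, 0.556, 0.199, -0.138]
force: [-0.6, 0.5, -5.4]
finger_gap: 0.743
```

```bash
python3 - <<'E'
from h import *
s,d=snap('wrist','w13'); print(s['t'],s['tcp_pos'],s['force'])
plan([(.5009,.1189,.2,70,28),(.5009,.1189,.12,70,28)])
E
```

```text
18.15 [0.50222017 0.1182223  0.19934744] [-0.56691399  0.54399636 -5.42854343]
WP (0.5009, 0.1189, 0.2, 70, 28) rows 0.0
  tr [0.0, 0.0, -0.1] ang [0.0, -0.0, -0.1]
WP (0.5009, 0.1189, 0.12, 70, 28) rows 1.9
  tr [-3.8, -0.0, 7.1] ang [-0.0, 0.0, 0.0]
```

View pics/w13.png

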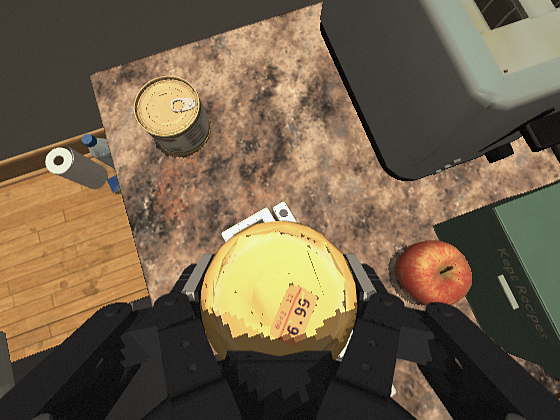

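```bash
python3 - <<'E'
from h import *
plan([(.497,.1183,.068,70,28)])
M=R.from_quat(manip.sense()['tool_rot']).as_matrix()
print('clamp x 1cm in tool',M.T@np.array([.987,.16,0]),'down 1cm',M.T@np.array([0,0,-1]))
E
```

```text
WP (0.497, 0.1183, 0.068, 70, 28) rows 3.1
  tr [-6.4, -0.3, 11.5] ang [0.0, -0.0, -0.1]
clamp x 1cm in tool [0.43182236 0.87217095 0.22938237] down 1cm [-4.69663497e-01  3.46282434e-04  8.82845445e-01]
```

>>> move_arm:
  translation:
    - [-1.8,-0.3,2.5]
    - [-3.3,-0.3,5.5]
    - [-4.8,-0.3,8.5]
    - [-5.8,-0.3,10.3]
    - [-6.4,-0.3,11.5]
  angular:
    - [0,0,0]
    - [0,0,0]
    - [0,0,0]
    - [0,0,0]
    - [0,0,0]
  hand: [6,6,6,6,6]

```text
t: 18.62
tcp_pos: [0.4953, 0.1187, 0.0656]
tool_rot: [0.795, 0.556, 0.197, -0.14]
force: [0.2, -0.2, -4.6]
finger_gap: 0.748
```

```bash
python3 - <<'E'
from h import *
s,d=snap('wrist','w14'); print(s['t'],s['tcp_pos'],s['force'])
s3,u=snap('side','s5'); s2,t=snap('top','t5')
a=cv2.imread('pics/t5.png')[150:270,90:290];b=cv2.imread('pics/s5.png')[180:345,130:330]
cv2.imwrite('pics/c5.png',np.vstack([cv2.resize(a,(480,288),interpolation=2),cv2.resize(b,(480,300),interpolation=2)]))
plan([(.497,.1183,.0615,70,28)])
E
```

```text
18.6167 [0.4952775  0.11873734 0.06556571] [ 0.24300319 -0.18368264 -4.63361818]
WP (0.497, 0.1183, 0.0615, 70, 28) rows 0.1
  tr [-0.3, 0.1, 0.5] ang [-0.1, -0.0, -0.1]
```

View pics/w14.png

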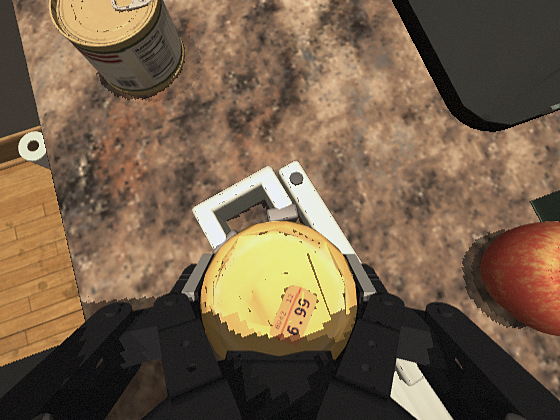

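View pics/c5.png

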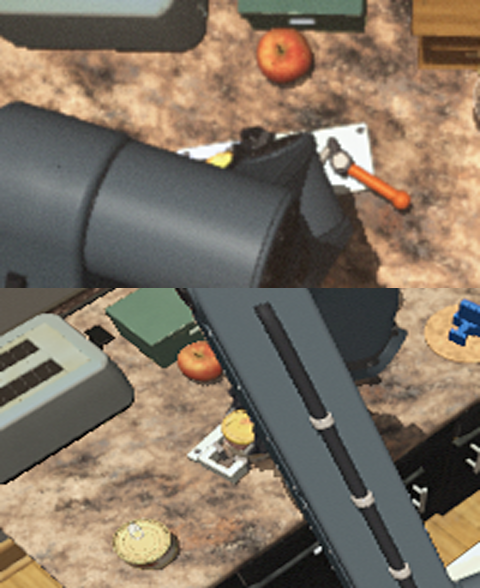

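>>> move_arm:
  translation:
    - [-0.14,0,0.26]
    - [-0.28,0,0.53]
    - [-0.33,0,0.62]
    - [-0.33,0,0.62]
  angular:
    - [0,0,0]
    - [0,0,0]
    - [0,0,0]
    - [0,0,0]
  hand: [6,6,6,6]

```text
t: 19.1
tcp_pos: [0.4969, 0.1175, 0.0614]
tool_rot: [0.795, 0.556, 0.199, -0.138]
force: [1.0, -0.0, -6.4]
finger_gap: 0.745
```

>>> move_arm:
  translation:
    - [0.09,0.17,0.05]
    - [0.17,0.35,0.09]
    - [0.17,0.35,0.09]
  angular:
    - [0,0,0]
    - [0,0,0]
    - [0,0,0]
  hand: [6,6,6]

```text
t: 19.35
tcp_pos: [0.5015, 0.1178, 0.0612]
tool_rot: [0.795, 0.556, 0.199, -0.138]
force: [-0.1, 0.1, -4.9]
finger_gap: 0.745
```

No contact yet; another 3 mm.

>>> move_arm:
  translation:
    - [0.06,0.13,0.03]
    - [0.13,0.26,0.07]
    - [0.13,0.26,0.07]
  angular:
    - [0,0,0]
    - [0,0,0]
    - [0,0,0]
  hand: [6,6,6]

```text
t: 19.6
tcp_pos: [0.5023, 0.1188, 0.0606]
tool_rot: [0.795, 0.556, 0.197, -0.14]
force: [-3.8, -1.3, -3.7]
finger_gap: 0.743
```

>>> move_arm:
  translation:
    - [-0.09,-0.13,0.1]
    - [-0.17,-0.13,0.23]
    - [-0.21,-0.13,0.31]
    - [-0.21,-0.13,0.31]
  angular:
    - [0,0,0]
    - [0,0,0]
    - [0,0,0]
    - [0,0,0]
  hand: [6,6,6,6]

```text
t: 19.93
tcp_pos: [0.5021, 0.1188, 0.0576]
tool_rot: [0.795, 0.556, 0.199, -0.139]
force: [-1.9, -1.8, 2.6]
finger_gap: 0.745
```

>>> move_arm:
  translation:
    - [0,0,0]
    - [0,0,0]
    - [0,0,0]
    - [0,0,0]
    - [0,0,0]
  angular:
    - [0,0,0]
    - [0,0,0]
    - [0,0,0]
    - [0,0,0]
    - [0,0,0]
  hand: [8.54,8.54,8.54,8.54,8.54]

```text
t: 20.35
tcp_pos: [0.5025, 0.1187, 0.0572]
tool_rot: [0.795, 0.556, 0.199, -0.139]
force: [-0.9, -0.3, 0.9]
finger_gap: 1.002
```

```bash
python3 - <<'E'
from h import *
s,d=snap('wrist','w15'); print(s['t'],s['tcp_pos'],s['force'],s['finger_gap'],s['q'])
f=fitarm()
for z in (.06,.12,.2,.25): print(z,ikw(f,.5,.118,z,70,28),ikw(f,.5,.118,z,10,0))
plan([(.5021,.1188,.2,70,28)])
E
```

```text
20.35 [0.50249785 0.11866052 0.05720846] [-0.86073117 -0.25721517  0.91767399] 1.0024276203076694 [-0.27370879  0.70366435  2.00544607  0.94717679  0.61555343 -0.76204906]
0.06 {'az': -0.244, 'q2': 0.57, 'q3': 2.131, 'q5': 0.61, 'sgn': 1.0, 'q4': 0.953} {'az': 0.016, 'q2': 0.577, 'q3': 1.948, 'q5': 0.617, 'sgn': 1.0, 'q4': 0.0}
0.12 {'az': -0.244, 'q2': 0.407, 'q3': 2.125, 'q5': 0.72, 'sgn': 1.0, 'q4': 0.787} {'az': 0.016, 'q2': 0.445, 'q3': 1.929, 'q5': 0.768, 'sgn': 1.0, 'q4': 0.0}
0.2 {'az': -0.244, 'q2': 0.223, 'q3': 2.071, 'q5': 0.9, 'sgn': 1.0, 'q4': 0.638} {'az': 0.016, 'q2': 0.301, 'q3': 1.861, 'q5': 0.98, 'sgn': 1.0, 'q4': 0.0}
0.25 {'az': -0.244, 'q2': 0.133, 'q3': 2.013, 'q5': 1.022, 'sgn': 1.0, 'q4': 0.579} {'az': 0.016, 'q2': 0.232, 'q3': 1.795, 'q5': 1.114, 'sgn': 1.0, 'q4': 0.0}
WP (0.5021, 0.1188, 0.2, 70, 28) rows 3.4
  tr [6.7, -0.0, -12.6] ang [0.0, -0.0, -0.0]
```

View pics/w15.png

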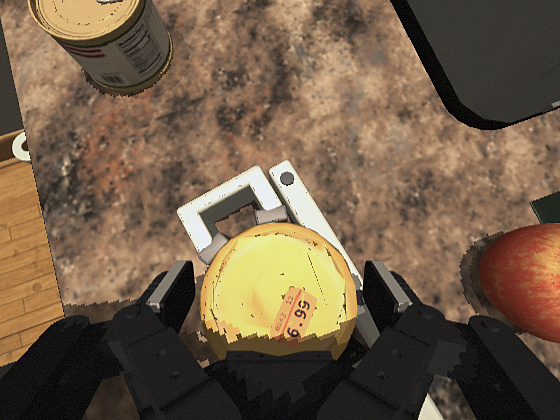

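>>> move_arm:
  translation:
    - [0.6,0,-1.2]
    - [1.8,0,-3.5]
    - [3.5,0,-6.5]
    - [5,0,-9.5]
    - [6.7,0,-12.6]
  angular:
    - [0,0,0]
    - [0,0,0]
    - [0,0,0]
    - [0,0,0]
    - [0,0,0]
  hand: [8.54,8.54,8.54,8.54,8.54]

```text
t: 20.82
tcp_pos: [0.5013, 0.1186, 0.2008]
tool_rot: [0.795, 0.556, 0.197, -0.14]
force: [1.4, 0.3, -0.1]
finger_gap: 1.003
```

```bash
python3 - <<'E'
from h import *
s,d=snap('wrist','w16'); print(s['t'],s['tcp_pos'],s['force'],s['finger_gap'],s['q'])
plan([(.43,.03,.25,10,0)])
E
```

```text
20.8167 [0.50131024 0.11857901 0.20077974] [ 1.35401522  0.30007334 -0.13046522] 1.0029525622550648 [-0.27412041  0.40748075  1.91706188  0.6458824   0.89074224 -0.35643874]
WP (0.43, 0.03, 0.25, 10, 0) rows 9.2
  tr [-3.8, -2.0, -4.5] ang [-7.1, -12.9, 29.4]
  tr [-5.0, 0.8, -3.5] ang [-7.1, -12.9, 29.4]
```

View pics/w16.png

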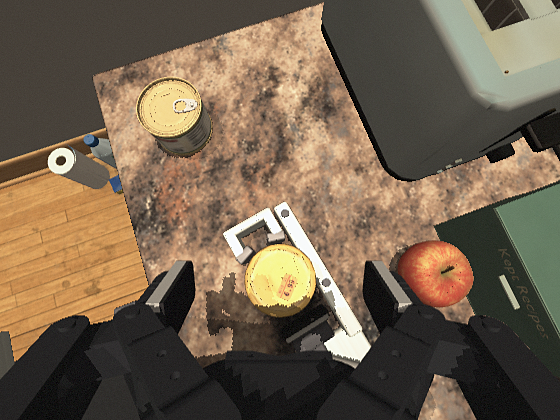

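>>> move_arm:
  translation:
    - [-0.7,-0.4,-0.9]
    - [-1.4,-0.8,-1.8]
    - [-2.2,-1.2,-2.7]
    - [-3,-1.6,-3.6]
    - [-3.8,-2,-4.5]
  angular:
    - [-1.4,-2.6,5.9]
    - [-2.8,-5.2,11.8]
    - [-4.2,-7.8,17.7]
    - [-5.7,-10.3,23.6]
    - [-7.1,-12.9,29.4]
  hand: [8.5,8.5,8.5,8.5,8.5]

```text
t: 21.28
tcp_pos: [0.4635, 0.0738, 0.2219]
tool_rot: [0.935, 0.333, 0.1, -0.073]
force: [0.6, 0.7, 0.4]
finger_gap: 0.998
```

>>> move_arm:
  translation:
    - [-1,0.2,-0.7]
    - [-2,0.3,-1.4]
    - [-3,0.5,-2.1]
    - [-4,0.6,-2.8]
    - [-5,0.8,-3.5]
  angular:
    - [-1.4,-2.6,5.9]
    - [-2.8,-5.2,11.8]
    - [-4.2,-7.8,17.7]
    - [-5.7,-10.3,23.6]
    - [-7.1,-12.9,29.4]
  hand: [0,0,0,0,0]

```text
t: 21.7
tcp_pos: [0.426, 0.0303, 0.2434]
tool_rot: [0.996, 0.085, -0.006, -0.001]
force: [-0.5, 0.1, -0.4]
finger_gap: 0.289
```

>>> move_arm:
  translation:
    - [0,0,0]
    - [0,0,0]
  angular:
    - [0,0,0]
    - [0,0,0]
  hand: [0,0]

```text
t: 21.87
tcp_pos: [0.4273, 0.0307, 0.2431]
tool_rot: [0.996, 0.089, -0.004, -0.002]
force: [0.2, 0.8, 0.4]
finger_gap: 0.007
```

```bash
python3 - <<'E'
from h import *
s,d=snap('wrist','w17'); d=wr(s,d); print(s['t'],s['tcp_pos'],s['tool_rot'],s['force'],s['finger_gap'])
for n,z in dict(fixed_jaw=.045,back_stop=.024,clamp=0,lever_pivot=.045,lever_tip=.045,jam_jar=0).items():
  for r in manip.mark_of(n,'wrist'): print(n,round(r['score'],2),np.round(r['point'],1), at(d,r['point'],z))
E
```

```text
21.8667 [0.42733101 0.0306506  0.24306309] [ 0.99602555  0.08893551 -0.00447467 -0.0018861 ] [0.2376485  0.77990481 0.3728115 ] 0.006779676608659441
fixed_jaw 0.66 [158.  112.3] [0.48344727 0.17820194 0.045     ]
fixed_jaw 0.16 [521.5  75.4] [ 0.59022344 -0.20319201  0.045     ]
back_stop 0.47 [521.8 197.9] [ 0.46012542 -0.28053435  0.024     ]
clamp 0.64 [155.5 110.6] [0.48224455 0.19919895 0.        ]
lever_pivot 0.83 [349.5 114.1] [ 0.51941848 -0.03218015  0.045     ]
lever_tip 0.68 [397.7 169.2] [ 0.46957865 -0.10344863  0.045     ]
jam_jar 0.59 [228.  110.4] [0.49869344 0.1092345  0.        ]
```

View pics/w17.png

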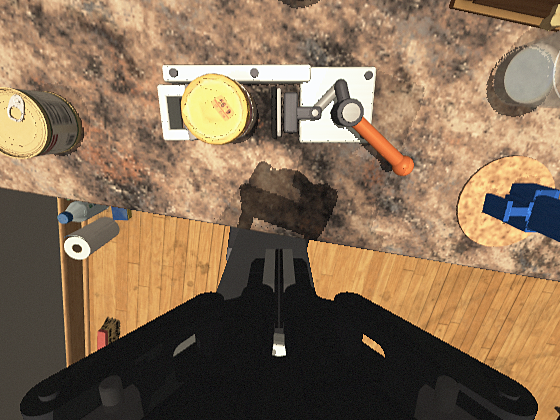

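```bash
cat >> h.py <<'E'
PIV=np.array([.519,-.031]); CY=np.radians(9.4)
def lev(q,off=.019,rho=.078):
    a=CY+np.pi+.785+q; u=np.array([np.cos(a),np.sin(a)]); t=np.array([-u[1],u[0]])
    p=PIV+rho*u-off*t; return p, np.degrees(np.arctan2(t[1],t[0]))
def rows(ws,s=None):
    s=s or manip.sense(); p=np.array(s['tcp_pos']);M=R.from_quat(s['tool_rot']).as_matrix()
    for w in ws:
        print(np.round(M.T@(np.array(w[:3])-p)*100,1).tolist(),np.round(np.degrees(R.from_matrix(M.T@toolR(*w[3:])).as_rotvec()),1).tolist())
E
python3 - <<'E'
from h import *
f=fitarm()
for q in (0,.8,1.5):
  p,y=lev(q); print(q,p,y,ikw(f,*p,.03,y,0))
p,y=lev(0,.036); print(p,y); plan([(*p,.13,y),(*p,.031,y)])
E
```

```text
0 [ 0.45812465 -0.08333729] -35.62281308223041 {'az': -0.418, 'q2': 0.578, 'q3': 2.103, 'q5': 0.461, 'sgn': 1.0, 'q4': 0.0}
0.8 [ 0.51413221 -0.11113304] 10.213810528235443 {'az': -0.423, 'q2': 0.667, 'q3': 1.906, 'q5': 0.568, 'sgn': 1.0, 'q4': 0.0}
1.5 [ 0.56690003 -0.09542505] 50.320856187393076 {'az': -0.359, 'q2': 0.746, 'q3': 1.738, 'q5': 0.658, 'sgn': 1.0, 'q4': 0.0}
[ 0.44430588 -0.0734357 ] -35.62281308223041
WP (np.float64(0.4443058786690748), np.float64(-0.07343569533542513), 0.13, np.float64(-35.62281308223041)) rows 6.4
  tr [0.0, 5.3, 5.6] ang [0.0, 0.3, 22.8]
  tr [2.0, 4.9, 5.6] ang [0.0, 0.3, 22.8]
WP (np.float64(0.4443058786690748), np.float64(-0.07343569533542513), 0.031, np.float64(-35.62281308223041)) rows 2.4
  tr [-0.0, 0.0, 9.9] ang [-0.0, -0.0, -0.0]
```

>>> move_arm:
  translation:
    - [0,1.3,1.4]
    - [0,2.6,2.8]
    - [0,4,4.2]
    - [0,5.3,5.6]
  angular:
    - [0,0,5.7]
    - [0,0.1,11.4]
    - [0,0.2,17.1]
    - [0,0.3,22.8]
  hand: [0,0,0,0]

```text
t: 22.55
tcp_pos: [0.436, -0.0225, 0.1865]
tool_rot: [0.994, -0.113, -0.002, -0.0]
force: [-0.6, -0.2, 1.3]
finger_gap: -0.001
```

>>> move_arm:
  translation:
    - [0.5,1.2,1.4]
    - [1,2.4,2.8]
    - [1.5,3.7,4.2]
    - [2,4.9,5.6]
    - [2,4.9,5.6]
  angular:
    - [0,0,5.7]
    - [0,0.1,11.4]
    - [0,0.2,17.1]
    - [0,0.3,22.8]
    - [0,0.3,22.8]
  hand: [0,0,0,0,0]

```text
t: 22.97
tcp_pos: [0.444, -0.0756, 0.1289]
tool_rot: [0.952, -0.307, -0.001, 0.0]
force: [-0.3, 0.4, -0.4]
finger_gap: 0.001
```

```bash
python3 - <<'E'
from h import *
s,d=snap('wrist','w18'); d=wr(s,d); print(s['t'],s['tcp_pos'],s['tool_rot'],s['force'],s['finger_gap'])
for n,z in dict(lever_pivot=.045,lever_tip=.045,jam_jar=0).items():
  for r in manip.mark_of(n,'wrist'): print(n,round(r['score'],2),np.round(r['point'],1), at(d,r['point'],z))
p,y=lev(0,.036); plan([(*p,.031,y)])
E
```

```text
22.9667 [ 0.44399795 -0.07555682  0.12893256] [ 9.51646436e-01 -3.07192326e-01 -1.36254889e-03  2.80383704e-04] [-0.32824356  0.36594768 -0.44405157] 0.0005067071365062098
lever_pivot 0.75 [176.  173.5] [ 0.51951842 -0.03004466  0.045     ]
lever_tip 0.63 [287.7 161.3] [ 0.47588103 -0.10700694  0.045     ]
jam_jar 0.85 [106.1 255.3] [0.50039454 0.10351411 0.        ]
WP (np.float64(0.4443058786690748), np.float64(-0.07343569533542513), 0.031, np.float64(-35.62281308223041)) rows 2.4
  tr [0.0, -0.0, 10.0] ang [0.0, -0.0, 0.2]
```

View pics/w18.png

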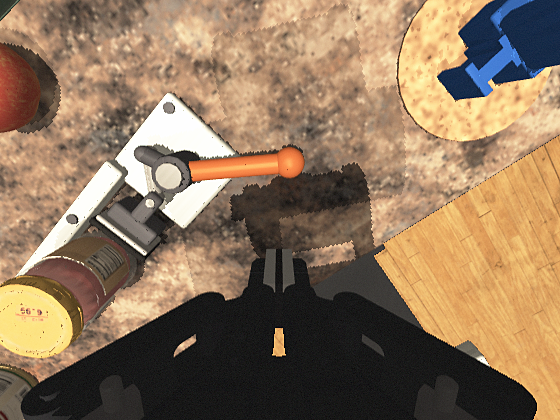

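>>> move_arm:
  translation:
    - [0,0,3]
    - [0,0,6]
    - [0,0,8.5]
    - [0,0,10]
    - [0,0,10]
  angular:
    - [0,0,0]
    - [0,0,0]
    - [0,0,0]
    - [0,0,0]
    - [0,0,0]
  hand: [0,0,0,0,0]

```text
t: 23.58
tcp_pos: [0.443, -0.0729, 0.0294]
tool_rot: [0.953, -0.304, -0.002, 0.0]
force: [-0.2, -0.3, -0.2]
finger_gap: 0.001
```

```bash
python3 - <<'E'
from h import *
s,d=snap('wrist','w19'); print(s['t'],s['tcp_pos'],s['force'])
W=lambda qs:[(*lev(q)[0],.031,lev(q)[1]) for q in qs]
rows(W([0,.15,.3,.4,.5])); 
s2=dict(s); 
def from_(q,qs):
    p,y=lev(q); rows(W(qs),dict(tcp_pos=[*p,.031],tool_rot=R.from_matrix(toolR(y)).as_quat()))
print('next'); from_(.5,[.58,.66,.74,.82,.9]); print('next'); from_(.9,[.98,1.06,1.14,1.22,1.3])
E
```

```text
23.5833 [ 0.44303543 -0.07288471  0.02935218] [-0.15170944 -0.31122425 -0.15152492]
[1.8, -0.0, -0.1] [0.1, 0.1, 0.2]
[3.0, 0.2, -0.1] [0.0, 0.1, -8.4]
[4.2, 0.2, -0.1] [0.0, 0.1, -17.0]
[5.0, 0.1, -0.1] [0.0, 0.1, -22.7]
[5.7, -0.0, -0.1] [0.0, 0.1, -28.5]
next
[0.6, 0.1, 0.0] [0.0, 0.0, -4.6]
[1.3, 0.2, 0.0] [0.0, 0.0, -9.2]
[1.9, 0.2, 0.0] [0.0, 0.0, -13.8]
[2.6, 0.2, 0.0] [0.0, 0.0, -18.3]
[3.2, 0.1, 0.0] [0.0, 0.0, -22.9]
next
[0.6, 0.1, 0.0] [0.0, 0.0, -4.6]
[1.3, 0.2, 0.0] [0.0, 0.0, -9.2]
[1.9, 0.2, 0.0] [0.0, 0.0, -13.8]
[2.6, 0.2, 0.0] [0.0, 0.0, -18.3]
[3.2, 0.1, 0.0] [0.0, 0.0, -22.9]
```

View pics/w19.png

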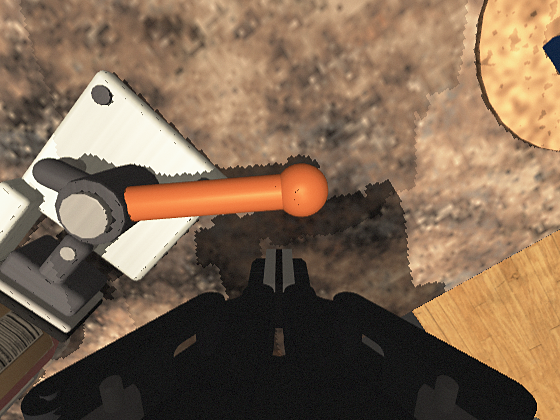

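>>> move_arm:
  translation:
    - [1.8,0,-0.1]
    - [2.6,0.1,-0.1]
    - [3.6,0.2,-0.1]
    - [4.6,0.1,-0.1]
    - [5.7,0,-0.1]
  angular:
    - [0,0,0]
    - [0,0,-6]
    - [0,0,-13]
    - [0,0,-20]
    - [0,0,-27]
  hand: [0,0,0,0,0]

```text
t: 24.05
tcp_pos: [0.4909, -0.1068, 0.0339]
tool_rot: [0.997, -0.071, 0.0, 0.0]
force: [-0.7, 1.6, -0.4]
finger_gap: -0.003
```

```bash
python3 - <<'E'
from h import *
s,d=snap('wrist','w20'); print(s['t'],s['tcp_pos'],s['force'])
W=lambda qs:[(*lev(q)[0],.031,lev(q)[1]) for q in qs]
rows(W([.55,.65,.74,.82,.9])); 
E
```

```text
24.05 [ 0.4909168  -0.10683749  0.03386977] [-0.67119411  1.62011664 -0.4078614 ]
[-0.0, -0.1, 0.3] [0.2, -0.4, -3.8]
[0.8, -0.0, 0.3] [0.2, -0.4, -9.6]
[1.5, -0.0, 0.3] [0.2, -0.4, -14.7]
[2.1, -0.1, 0.3] [0.2, -0.4, -19.3]
[2.8, -0.1, 0.3] [0.2, -0.3, -23.9]
```

View pics/w20.png

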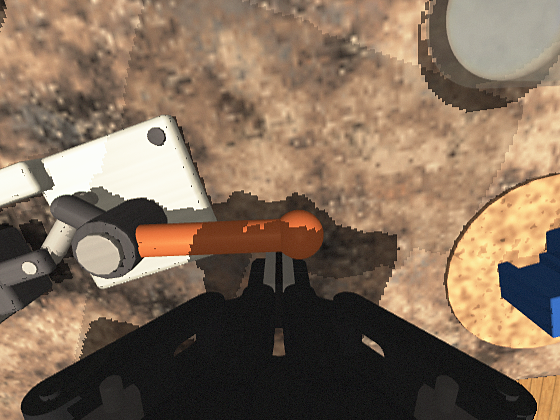

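Contact is solid on the bar just inside the ball. Continue.

>>> move_arm:
  translation:
    - [0.4,-0.1,0.1]
    - [0.9,0,0.2]
    - [1.5,0,0.3]
    - [2.1,-0.1,0.3]
    - [2.8,-0.1,0.3]
  angular:
    - [0,0,-5]
    - [0,0,-10]
    - [0,0,-14.7]
    - [0,0,-19.3]
    - [0,0,-23.9]
  hand: [0,0,0,0,0]

```text
t: 24.52
tcp_pos: [0.5172, -0.1093, 0.0304]
tool_rot: [0.991, 0.135, -0.001, -0.0]
force: [-2.5, 1.5, 0.4]
finger_gap: 0.002
```

```bash
python3 - <<'E'
from h import *
s,d=snap('wrist','w21'); print(s['t'],s['tcp_pos'],s['force'])
W=lambda qs:[(*lev(q)[0],.031,lev(q)[1]) for q in qs]
rows(W([.98,1.06,1.14,1.22,1.3])); 
E
```

```text
24.5167 [ 0.51723489 -0.10930512  0.03038142] [-2.45822368  1.47424131  0.44778016]
[0.9, 0.3, -0.1] [0.0, -0.0, -4.9]
[1.5, 0.4, -0.1] [0.0, -0.0, -9.5]
[2.2, 0.4, -0.1] [0.0, -0.0, -14.1]
[2.8, 0.4, -0.1] [0.0, -0.0, -18.7]
[3.4, 0.3, -0.1] [0.0, -0.0, -23.2]
```

View pics/w21.png

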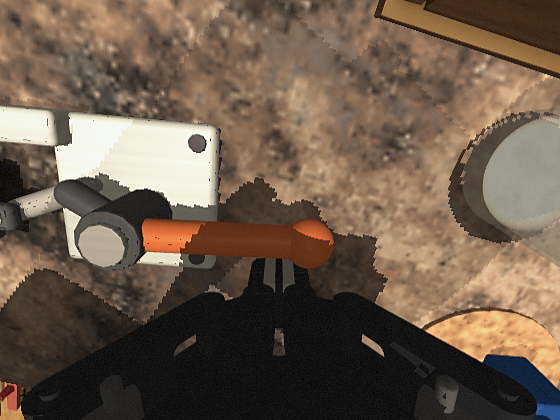

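>>> move_arm:
  translation:
    - [0.8,0.2,0]
    - [1.5,0.4,0]
    - [2.2,0.4,0]
    - [2.8,0.4,0]
    - [3.4,0.3,0]
  angular:
    - [0,0,-4.9]
    - [0,0,-9.5]
    - [0,0,-14.1]
    - [0,0,-18.7]
    - [0,0,-23.2]
  hand: [0,0,0,0,0]

```text
t: 24.98
tcp_pos: [0.5502, -0.1033, 0.0301]
tool_rot: [0.944, 0.331, -0.002, -0.001]
force: [-2.4, -0.2, 1.3]
finger_gap: 0.002
```

```bash
python3 - <<'E'
from h import *
s,d=snap('wrist','w22'); print(s['t'],s['tcp_pos'],s['force'])
W=lambda qs:[(*lev(q)[0],.031,lev(q)[1]) for q in qs]
rows(W([1.35,1.4,1.45,1.5,1.52])); 
E
```

```text
24.9833 [ 0.55019016 -0.10328945  0.03009629] [-2.43914069 -0.17613993  1.28034644]
[0.5, 0.2, -0.1] [-0.1, 0.1, -3.0]
[0.9, 0.3, -0.1] [-0.1, 0.0, -5.8]
[1.3, 0.3, -0.1] [-0.1, 0.0, -8.7]
[1.7, 0.4, -0.1] [-0.1, 0.0, -11.6]
[1.8, 0.4, -0.1] [-0.1, 0.0, -12.7]
```

View pics/w22.png

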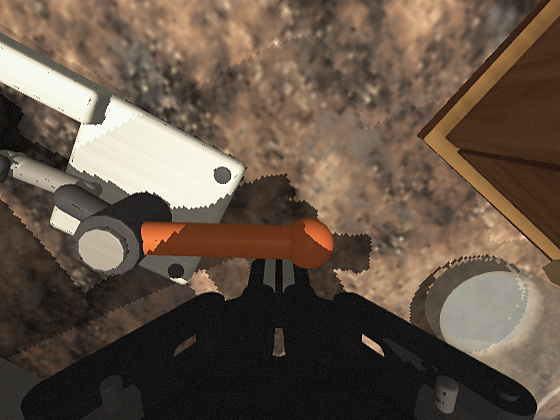

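>>> move_arm:
  translation:
    - [0.5,0.2,0]
    - [0.9,0.3,0]
    - [1.3,0.3,0]
    - [1.7,0.4,0]
    - [1.8,0.4,0]
  angular:
    - [0,0,-3]
    - [0,0,-5.8]
    - [0,0,-8.7]
    - [0,0,-11.6]
    - [0,0,-12.7]
  hand: [0,0,0,0,0]

```text
t: 25.45
tcp_pos: [0.5697, -0.0961, 0.0302]
tool_rot: [0.902, 0.432, 0.001, 0.001]
force: [-0.1, 0.2, -0.1]
finger_gap: 0.001
```

```bash
python3 - <<'E'
from h import *
s,d=snap('wrist','w23'); d=wr(s,d); print(s['t'],s['tcp_pos'],s['force'])
for n,z in dict(lever_pivot=.045,lever_tip=.045).items():
  for r in manip.mark_of(n,'wrist'): 
    p=at(d,r['point'],z); print(n,round(r['score'],2),np.round(r['point'],1), p, np.degrees(np.arctan2(*(p[:2]-PIV)[::-1])))
for q in (1.4,1.5,1.6): print(q,np.degrees(CY+np.pi+.785+q)-360)
E
```

```text
25.45 [ 0.56972331 -0.09613997  0.03018721] [-0.12252084  0.2317705  -0.13763576]
lever_pivot 0.88 [109.9 241. ] [ 0.52005024 -0.02990386  0.045     ] 46.22504969314709
lever_tip 0.83 [295.8 222.1] [ 0.59499268 -0.07809013  0.045     ] -31.78511458141219
1.4 -45.408721763915196
1.5 -39.679143812606924
1.6 -33.94956586129865
```

View pics/w23.png

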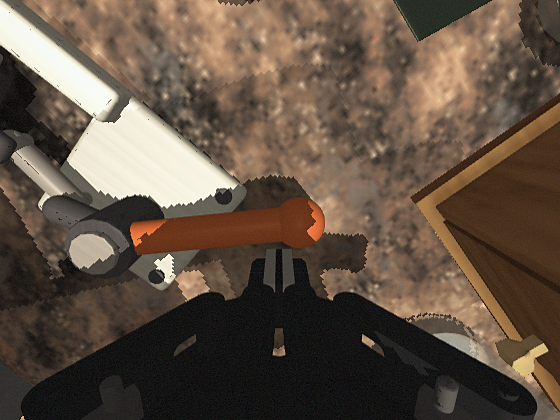

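>>> move_arm:
  translation:
    - [-2,0,0]
    - [-2.5,0,-2]
    - [-2.5,0,-6]
    - [-2.5,0,-10]
    - [-2.5,0,-14]
  angular:
    - [0,0,0]
    - [0,0,0]
    - [0,0,0]
    - [0,0,0]
    - [0,0,0]
  hand: [0,0,0,0,0]

```text
t: 26.02
tcp_pos: [0.5518, -0.1157, 0.1701]
tool_rot: [0.902, 0.431, -0.001, -0.0]
force: [0.2, -0.4, -0.0]
finger_gap: 0.001
```

```bash
python3 - <<'E'
from h import *
plan([(.42,-.06,.26,10,0)])
E
```

```text
WP (0.42, -0.06, 0.26, 10, 0) rows 5.7
  tr [-2.0, -6.9, -4.5] ang [-0.0, 0.0, 20.5]
  tr [-4.3, -5.8, -4.5] ang [-0.0, 0.0, 20.5]
```

>>> move_arm:
  translation:
    - [-0.7,-2.3,-2]
    - [-1.3,-4.6,-3.5]
    - [-2,-6.9,-4.5]
    - [-2,-6.9,-4.5]
  angular:
    - [0,0,6.8]
    - [0,0,13.6]
    - [0,0,20.5]
    - [0,0,20.5]
  hand: [0,0,0,0]

```text
t: 26.35
tcp_pos: [0.4822, -0.0859, 0.2158]
tool_rot: [0.965, 0.263, -0.001, -0.0]
force: [-0.4, -0.2, -0.9]
finger_gap: -0.001
```

>>> move_arm:
  translation:
    - [-1.4,-2,-1.5]
    - [-2.8,-4,-3]
    - [-4.3,-5.8,-4.5]
    - [-4.3,-5.8,-4.5]
    - [-4.3,-5.8,-4.5]
  angular:
    - [0,0,6.8]
    - [0,0,13.6]
    - [0,0,20.5]
    - [0,0,20.5]
    - [0,0,20.5]
  hand: [0,0,0,0,0]

```text
t: 26.77
tcp_pos: [0.4197, -0.06, 0.2596]
tool_rot: [0.996, 0.089, 0.001, 0.001]
force: [0.3, -0.3, -0.6]
finger_gap: -0.004
```

```bash
python3 - <<'E'
from h import *
s,d=snap('wrist','w24'); d=wr(s,d); print(s['t'],s['tcp_pos'],s['force'])
for n,z in dict(lever_pivot=.045,lever_tip=.045,jam_jar=0,jaw_pad=0,adapter=.004,mat=0,tin=0,tumbler=0,apple=0,fixed_jaw=.045).items():
  for r in manip.mark_of(n,'wrist')[:2]: 
    p=at(d,r['point'],z); print(n,round(r['score'],2),np.round(r['point'],1), p)
snap('side','s6')
E
```

```text
26.7667 [ 0.41966853 -0.06001869  0.2595991 ] [ 0.32930527 -0.33941835 -0.64851246]
lever_pivot 0.81 [269.1  93.2] [ 0.52071492 -0.03113114  0.045     ]
lever_tip 0.57 [320.7  29.5] [ 0.59408572 -0.07526909  0.045     ]
jam_jar 0.88 [156.5  96.9] [0.49354512 0.11366946 0.        ]
jam_jar 0.73 [434.2 183.6] [ 0.44815714 -0.27936275  0.        ]
adapter 0.89 [449.2 185. ] [ 0.45045412 -0.29845858  0.004     ]
mat 0.83 [435.9 186. ] [ 0.44526829 -0.28290054  0.        ]
tin 0.58 [319.8  27.4] [ 0.60861489 -0.077355    0.        ]
tumbler 0.73 [442.4  60.8] [ 0.60022405 -0.23694605  0.        ]
tumbler 0.26 [268.6  96.8] [ 0.51960442 -0.02933218  0.        ]
apple 0.49 [430.2 185.5] [ 0.44452066 -0.27469216  0.        ]
fixed_jaw 0.92 [82.9 93.8] [0.4819377  0.17905132 0.045     ]
```

View pics/w24.png

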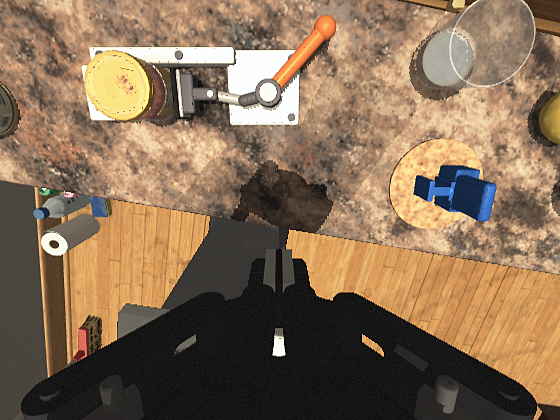

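View pics/s6.png

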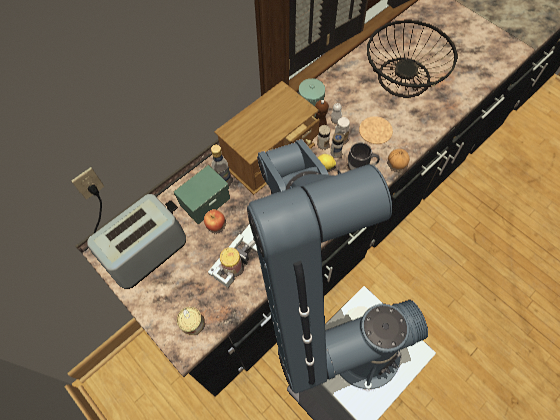

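```bash
python3 - <<'E'
from h import *
print(manip.sign_off())
E
```

```text
the job is handed in; nothing more can be done
None
```

The job is done and handed in at about 27 s of the 69 s limit: the jam jar is clamped, and the adapter is on the mat.

- **Adapter:** I lifted the blue adapter straight out of its slot and stood it upright on the mat nearest the base, within a few millimetres of the mat's middle.
- **Jar:** I lifted the jar with the tool tilted 28° to clear the toaster and lowered it into the bay. I eased it forward until it touched the back stop (about 4 N) before letting go. It stayed upright throughout.
- **Lever:** I pushed the orange lever with the shut fingers, feeling about 3 N, until it snapped away from them.

**Last checks:**
- The lever measured about 1.65 rad, which is the 1.60 rad stop within measuring error.
- The pad is against the upright jar in the last wrist picture.
- The force on the tool was near zero, with the arm well clear of everything.
- The tin, mug, apple and tumbler look unmoved in the pictures, but I did not re-measure all four at the end.

**Disagreements:**
- In the last wrist picture the networks gave false "apple", "tin" and second "jam jar" hits on the adapter and lever, and found no jaw pad. I went by the picture instead.
- Earlier position marks for the clamp and lever scattered by up to about 5 mm, so I averaged them.

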